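Clamp the housing and present the heavier cartridge over its bore

TASK

Turn the crank of the small vise anticlockwise (seen from above) until the jaws clamp the aluminium housing firmly, and let go of it. Then lift the two brass cartridges off the cork pad in turn to feel which is heavier, setting the lighter one back upright on the pad. Finish while holding the heavier one upright in the gripper, centred over the housing's bore with its foot a few centimetres above the housing, ready to be pressed in; do not let go, knock a cartridge over or shift the bottle, stamp or pin cup.

Things in the scene. Friction and masses are not known exactly. Their poses are not given: they have to be found in the camera images.
- crank (a joint): angle of the vise's crank, rad: starts between 0 and 0.2 (open), grows anticlockwise seen from above, ends at a stop at 1.60. The jaw moves 16 mm per rad; it meets the housing at about 1.2 to 1.4 rad and clamps firmly from about 1.5 rad, so turn it to its stop. It needs about 5 N at the knob, 8 N when clamping, and stays where it is left
- crank_knob (a point): middle of the crank's upright black knob, 17 mm in diameter and 42 mm tall (from 70 to 112 mm above the worktop; the point lies 92 mm above it); it turns freely about its own upright axis and travels on a level circle of 60 mm radius about crank_axis. Everything else of the vise, the crank's arm and the housing is no taller than 70 mm
- crank_axis (a point): point on the crank's upright turning axis, 53 mm above the worktop
- bore (a point): centre of the mouth of the 42 mm bore (blind, 34 mm deep) in the aluminium housing's top, 61 mm above the worktop, z up. The housing is a loose block 56 x 60 x 45 mm that stands between the vise's jaws, its 60 mm side along the clamping direction; it slides up to about 10 mm as the jaw pushes it against the fixed jaw. The jaws' tops lie 50 to 54 mm above the worktop
- housing: the aluminium housing; origin at the centre of its underside, z up
- fixed_jaw: the vise's fixed steel jaw plate, part of the vise; origin at the centre of the vise's underside on the worktop (not at the plate), y pointing from the crank's end to the fixed jaw
- jaw_pad: black spring-backed pad of the moving jaw, 62 x 30 mm, travels towards the fixed jaw as the crank turns; origin below its face at worktop level
- pad: cork pad 120 x 220 x 4 mm fixed on the worktop, origin at the centre of its underside, long side along its y; the cartridges stand about 110 mm apart along it
- cartridge_a_mid (a point): centre, half-way up, of one of two identical-looking brass cartridges: a closed upright cylinder 40 mm in diameter and 56 mm tall, z up its axis; each stands on the cork pad at the start, its centre 32 mm above the worktop. One has a steel core and weighs about 0.37 kg, the other a plastic core and about 0.13 kg (each within about 10 %): which is which is drawn anew each time and cannot be seen. Grasp across the cylinder from above
- cartridge_b_mid (a point): centre, half-way up, of one of two identical-looking brass cartridges: a closed upright cylinder 40 mm in diameter and 56 mm tall, z up its axis; each stands on the cork pad at the start, its centre 32 mm above the worktop. One has a steel core and weighs about 0.37 kg, the other a plastic core and about 0.13 kg (each within about 10 %): which is which is drawn anew each time and cannot be seen. Grasp across the cylinder from above
- solvent_bottle: bystander: white pump bottle, 60 mm wide, 136 mm tall, origin under its centre
- qc_stamp: bystander: wooden-knobbed hand stamp, 26 x 34 mm, 64 mm tall, origin under its centre
- pin_cup: bystander: steel cup, 58 mm wide, 43 mm tall, origin under its centre
Things that resemble listed ones, but are neither listed nor needed, are in the scene too. Leave any green look-alike of the part that bears cartridge_b_mid alone. What is shaped like the part that bears cartridge_a_mid but pink or turquoise is not meant.

How it is judged:
By the outcome, as a careful person would: the job done as asked, in the order asked, and still so for the second after the job is handed in, while the arm keeps its last pose, push and grip.
It also fails if it takes over 64 s, if anything falls off the work surface, if the arm or the gripper's body presses on something with over 40 N, if the wrist force passes 120 N, or if a joint passes its speed limit or range.

ROBOT

A 6-joint arm with a two-finger parallel gripper is mounted at the origin on a cart in front of the work surface, level with it; the furniture and walls round the work are solid. World frame = base frame: x ahead of the robot, y to its left, z up, the work surface at z = 0. Lengths are in m, angles in rad, forces in N, time in s.
With the tool pointing down it reaches from about 0.25 to 0.775 m from the base axis. Payload 4 kg.
Tool frame: the origin (TCP) lies at the very end of the fingers, on their centre line; the grasp point (between the pads) lies 19 mm behind it; y points along the fingers, x is the direction in which the jaws open and shut, and the axes are right-handed (so a half turn about y gives the same grasp; the last joint's range is limited). The gripper opens to 94 mm and grips with 3 to 60 N. Pads are 16 mm wide; open, the fingers measure 119 mm over their backs; the gripper's body (75 mm by 177 mm) begins 78 mm behind the grasp point.
Start: joints at [1.123, 0.087, 1.371, -0, 1.684, -0.103], TCP at [0.186, 0.518, 0.206] pointing down, gripper open.
Joint ranges: [-3.1, 3.1], [-0.76, 2.03], [0.27, 2.55], [-1.08, 4.22], [0.17, 2.65], [-2.57, 2.57]. Speed limits (rad/s): [2.79, 2.79, 3.14, 3.14, 3.14, 3.14].

INTERFACE

Orientations are given as [roll, pitch, yaw] about the fixed x, y, z axes, in that order (R = Rz(yaw) Ry(pitch) Rx(roll)).
In Python, from bench import robot gives the robot as it stands.
- The arm moves only by the shell command python3 -m handwheel 'ROWS' [OPENING]. ROWS is JSON, a list of rows, each an object with "delta_pos": the shift along the tool's x, y, z in mm, a list of three; "yaw": the turn about the tool's y in rad. A call has 1 to 12 rows; each row is the pose to reach, as a shift and turn from the pose commanded when the call began, along the tool's axes at that moment; what a row does not reach only later rows make up. A row lasts 1/10 s, in which the tool goes at most 50 mm and 8.59 degrees, less where a joint would pass 70% of its speed; a pose out of reach is approached as far as the arm can. A call with a gripper value outside its range is refused whole. OPENING is the closure in counts, from 0 (fully open) to 255 (shut), set as the call begins (- or left out, the last holds). The fingers move at their own pace and stop on an object; the grip force is fixed at half the most. Time passes only in rows, so rows that repeat a pose let the fingers close. It gives the time, the measured TCP pose, the force and the opening at its end, in the units of the state.
- robot.get_obs(): the state, without advancing time (a new reading comes with each control period).
- robot.snapshot(name): name is "side" or "top"; returns a dict with "image" (420x560x3 uint8, red, green, blue), "fx", "fy", "cx", "cy" (pixels), "rvec" (rotation vector, rad) and "tvec" (3), from world to camera coordinates, as OpenCV has them. Camera axes: x right, y down, z forward; pixel columns grow to the right and rows downward; lengths in m; the calibration is good to about 2 mm. A picture is of the moment at which its call begins. There is no depth.
- robot.close_job(): hands the job in, once; it reports no verdict.
The state is a dict: "time": time; "joint_positions": joint angles; "qvel": joint speeds; "joint_torque": joint torques, N m; "tool_pos": TCP position; "ee_rot": TCP orientation; "wrist_force": force on the tool from outside, world axes, zero at the start; "wrist_torque": the same for the moment, N m; "width": finger opening in m.
Only numpy, scipy, OpenCV 4.12 (cv2) and the standard library are available. Lean on these libraries where they do the work, as an engineer would, in place of code of your own. Each camera call takes 0.05 s, during which the arm holds its last target.

## Working session

There is one attempt and no reset: what is moved stays moved. The work goes in short steps, Python scripts to look and compute and a shell command to move; the robot and the scene stay as the last step left them, time stands still between calls to the robot, and variables do not carry over. Pictures are saved under pics/ and viewed, and the job is handed in when it is done.

```bash
ls; mkdir -p pics; python3 - <<'E'
from bench import robot
import cv2
o=robot.get_obs()
for k,v in o.items(): print(k,v)
for n in("side","top"):
    s=robot.snapshot(n); cv2.imwrite(f"pics/{n}0.png",s["image"][:,:,::-1]); print({k:v for k,v in s.items() if k!="image"})
E
```

```text
pics
time 0.0
joint_positions [ 1.12288773e+00  8.79552520e-02  1.37220923e+00  1.06890108e-05
  1.68358632e+00 -1.03097304e-01]
qvel [-0.00104295 -0.00058441 -0.00115779  0.00111023 -0.00032872 -0.00107157]
joint_torque [ 1.06619533e-03 -3.40179420e+01 -3.02431297e+01  7.19573814e-02
  3.27373808e-02 -1.61691632e-04]
tool_pos [0.18567916 0.51714652 0.20432687]
ee_rot [-1.57056365  0.0021456   1.22598648]
wrist_force [-0.45270976 -0.65960951 -0.75142199]
wrist_torque [ 0.00268494 -0.07363957 -0.02749713]
width 0.09424931264853637
{'fx': 489.9910933178418, 'fy': 489.9910933178418, 'cx': 280.70962300573956, 'cy': 210.59706884501992, 'rvec': array([ 0.36317737, -2.61061839,  1.4814045 ]), 'tvec': array([0.55438527, 0.14751039, 1.37438026])}
{'fx': 401.79346860868645, 'fy': 401.79346860868645, 'cx': 281.44519150703997, 'cy': 212.70414075715155, 'rvec': array([ 2.1616234 , -2.19648402,  0.14181808]), 'tvec': array([0.04697944, 0.57412663, 1.19853879])}
```

View pics/side0.png

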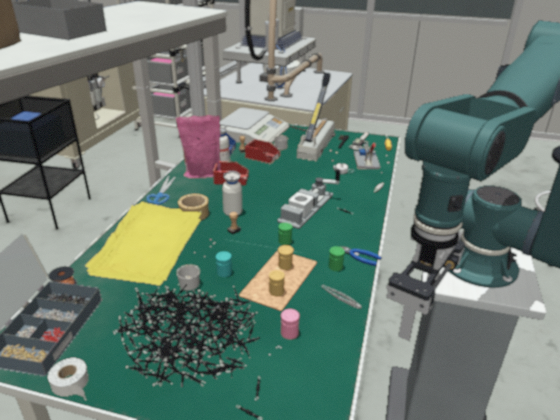

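View pics/top0.png

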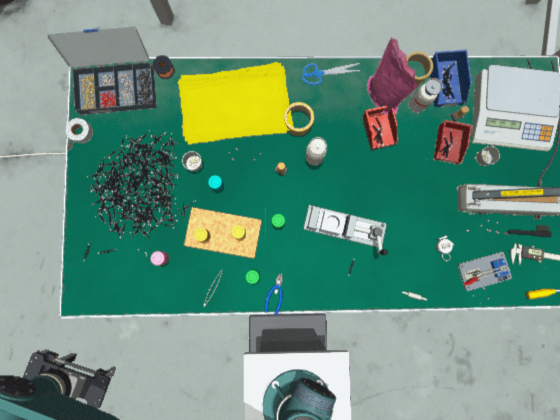

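```bash
cat > h.py <<'E'
import numpy as np, cv2
from scipy.spatial.transform import Rotation as Ro
from bench import robot
def snap(n,fn=None,crop=None,k=4):
    s=robot.snapshot(n)
    if fn:
        im=s["image"][:,:,::-1]
        if crop:
            a,b,c,d=crop; im=cv2.resize(im[b:d,a:c],None,fx=k,fy=k,interpolation=cv2.INTER_CUBIC)
        cv2.imwrite("pics/"+fn,im)
    return s
def proj(s,p):
    K=np.array([[s["fx"],0,s["cx"]],[0,s["fy"],s["cy"]],[0,0,1]])
    return cv2.projectPoints(np.array(p,float).reshape(-1,3),s["rvec"],s["tvec"],K,None)[0].reshape(-1,2)
def atz(s,u,v,z):
    R=cv2.Rodrigues(s["rvec"])[0]; c=-R.T@s["tvec"]
    d=R.T@np.array([(u-s["cx"])/s["fx"],(v-s["cy"])/s["fy"],1])
    return c+d*(z-c[2])/d[2]
def tri(s1,p1,s2,p2):
    P=[];
    for s in(s1,s2):
        K=np.array([[s["fx"],0,s["cx"]],[0,s["fy"],s["cy"]],[0,0,1]])
        P.append(K@np.c_[cv2.Rodrigues(s["rvec"])[0],s["tvec"]])
    X=cv2.triangulatePoints(P[0],P[1],np.array(p1,float),np.array(p2,float)).ravel(); return X[:3]/X[3]
def st():
    o=robot.get_obs(); R=Ro.from_euler('xyz',o["ee_rot"]).as_matrix()
    return o,R
E
python3 - <<'E'
from h import *
o,R=st(); print(R.round(3))
for n,c in (("side",(215,150,375,350)),("top",(170,170,400,300))):
    s=snap(n,f"{n}1.png",c,4 if n=="side" else 3)
    print(n,proj(s,[o["tool_pos"],[0,0,0],[0.5,0,0],[.5,.3,0]]).round(1).tolist(), (-cv2.Rodrigues(s["rvec"])[0].T@s["tvec"]).round(3))
    if n=="top":
        for u,v,z in((203,235,.06),(238,232,.06),(334,222,.061),(384,252,.112),(376,231,.07),(316,146,.1),(278,221,.06),(252,277,.06)): print(u,v,atz(s,u,v,z).round(3))
E
```

```text
[[ 0.338 -0.001 -0.941]
 [ 0.941 -0.002  0.338]
 [-0.002 -1.     0.   ]]
side [[415.2, 321.5], [478.4, 263.2], [304.6, 234.7], [277.9, 298.2]] [0.256 1.213 0.825]
top [[93.6, 363.4], [297.2, 405.2], [293.8, 237.4], [196.9, 239.0]] [0.446 0.069 1.251]
203 235 [0.509 0.271 0.06 ]
238 232 [0.516 0.168 0.06 ]
334 222 [ 0.541 -0.118  0.061]
384 252 [ 0.45  -0.249  0.112]
376 231 [ 0.512 -0.24   0.07 ]
316 146 [ 0.763 -0.065  0.1  ]
278 221 [0.547 0.049 0.06 ]
252 277 [0.384 0.128 0.06 ]
```

View pics/side1.png

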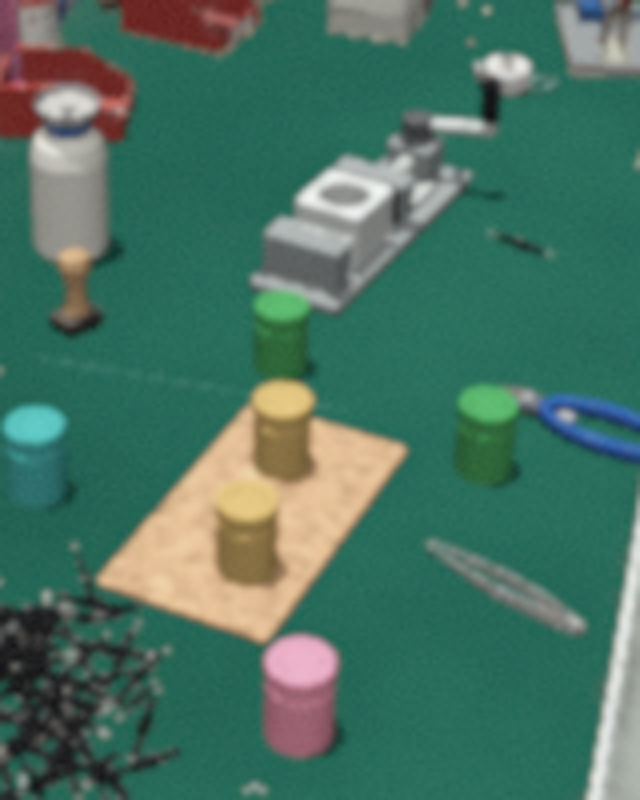

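View pics/top1.png

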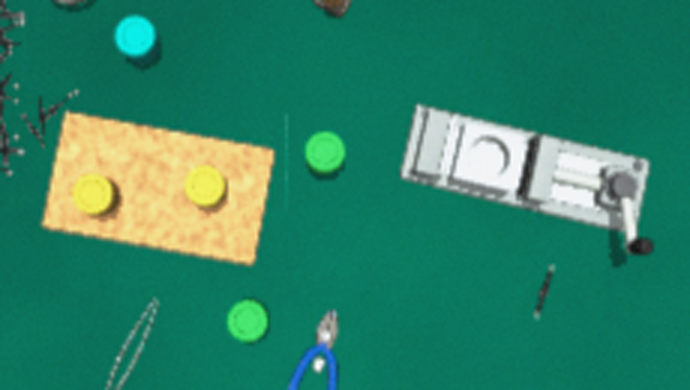

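```bash
python3 - <<'E'
from h import *
t=snap("top"); s=snap("side")
T=lambda x,y:(170+x/3,170+y/3); S=lambda x,y:(215+x/4,150+y/4)
def f(n,pt,ps,z=None):
    print(n,"tri",tri(t,pt,s,ps).round(4), "top@z",atz(t,*pt,z).round(4),"side@z",atz(s,*ps,z).round(4))
f("knobtop",T(641,246),S(491,82),.112)
f("axis cap",T(623,184),S(418,116),.075)
f("bore",T(488,155),S(342,194),.061)
f("cA",T(93,195),S(247,500),.060)
f("cB",T(205,186),S(283,397),.060)
for n,c in(("padc",[(66,112),(274,150),(252,264),(42,227)]),("vise",[(417,104),(648,160),(641,228),(401,178)])):
    P=np.array([atz(t,*T(*q),.004 if n=="padc" else .01) for q in c]); print(n,P.round(3).tolist(),P.mean(0).round(4))
E
```

```text
knobtop tri [ 0.4493 -0.2503  0.1053] top@z [ 0.4497 -0.2484  0.112 ] side@z [ 0.4472 -0.2368  0.112 ]
axis cap tri [ 0.509  -0.2461  0.0668] top@z [ 0.5107 -0.2436  0.075 ] side@z [ 0.5049 -0.2305  0.075 ]
bore tri [ 0.5422 -0.1143  0.057 ] top@z [ 0.5424 -0.1136  0.061 ] side@z [ 0.5404 -0.1075  0.061 ]
cA tri [0.5096 0.278  0.0551] top@z [0.509 0.277 0.06 ] side@z [0.5082 0.2839 0.06  ]
cB tri [0.516  0.1673 0.0572] top@z [0.5161 0.1671 0.06  ] side@z [0.5149 0.1711 0.06  ]
padc [[0.598, 0.315, 0.004], [0.556, 0.1, 0.004], [0.439, 0.124, 0.004], [0.48, 0.339, 0.004]] [0.5181 0.2195 0.004 ]
vise [[0.601, -0.049, 0.01], [0.539, -0.288, 0.01], [0.469, -0.278, 0.01], [0.524, -0.031, 0.01]] [ 0.533  -0.1614  0.01  ]
```

```bash
python3 - <<'E'
from h import *
snap("top","top2.png",(300,190,400,265),8); snap("side","side2.png",(270,155,370,230),8)
snap("top","top3.png",(180,200,265,264),8)
E
```

```text
(no output)
```

View pics/top2.png

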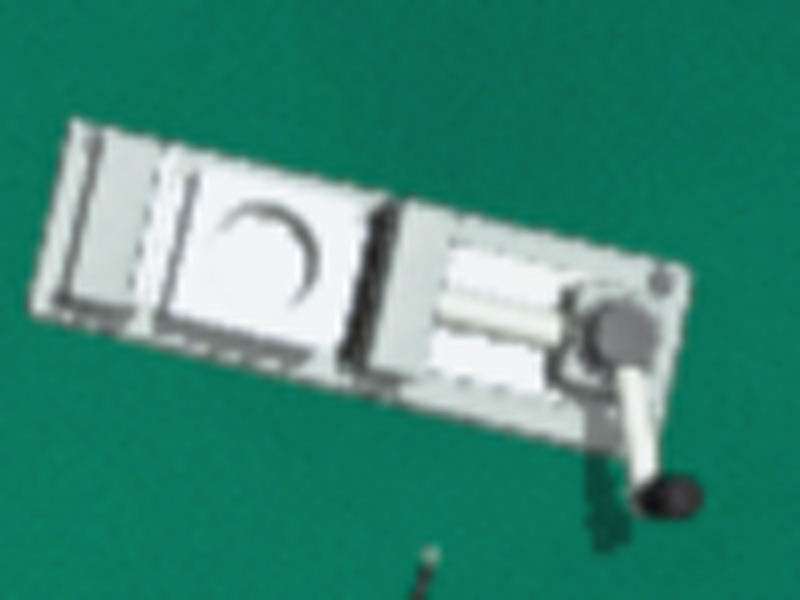

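View pics/side2.png

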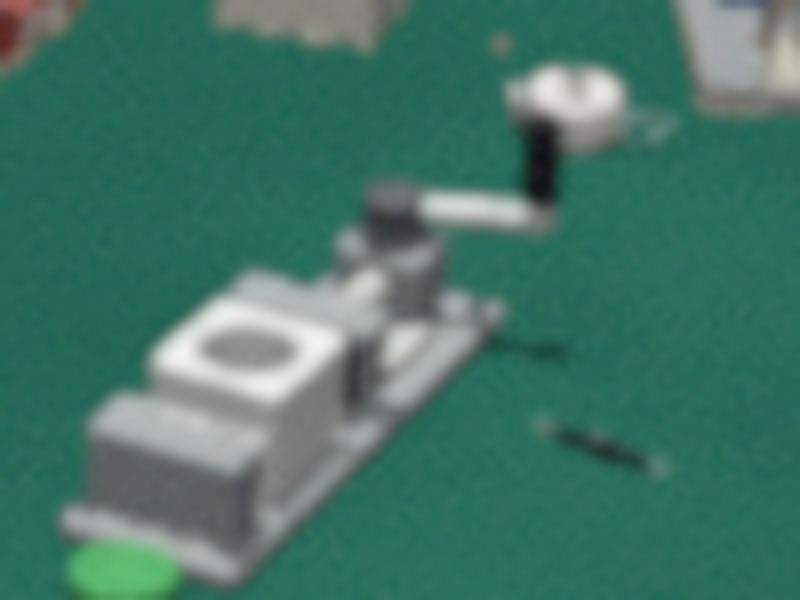

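View pics/top3.png

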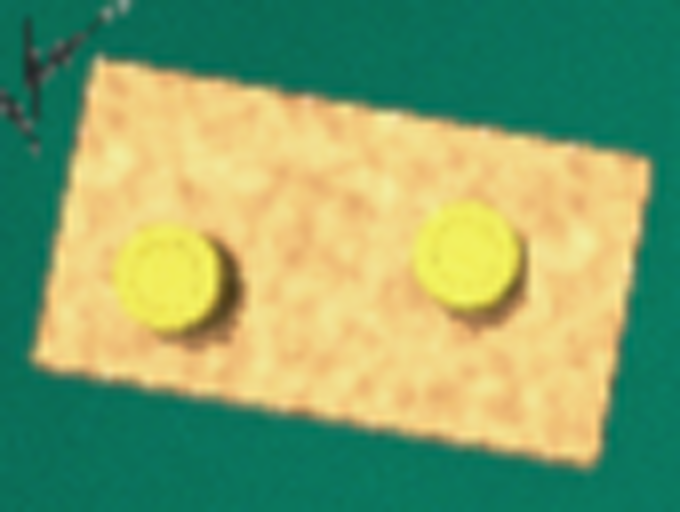

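```bash
cat >> h.py <<'E'
from scipy.optimize import least_squares
def cylpts(x,y,z0,z1,r):
    a=np.linspace(0,2*np.pi,40,endpoint=False)
    return np.array([[x+r*np.cos(b),y+r*np.sin(b),z] for z in(z0,z1) for b in a])
def hullc(s,P):
    h=cv2.convexHull(proj(s,P).astype(np.float32)); m=cv2.moments(h); x=h[:,0]
    return np.array([m["m10"]/m["m00"],m["m01"]/m["m00"]]),m["m00"]
def blob(s,f,box):
    a,b,c,d=box; im=s["image"][b:d,a:c]; hsv=cv2.cvtColor(im,cv2.COLOR_RGB2HSV)
    m=f(hsv).astype(np.uint8); n,l,stt,ce=cv2.connectedComponentsWithStats(m)
    i=1+np.argmax(stt[1:,4]); return ce[i]+[a,b],stt[i]
def fitcyl(views,x0,z0,z1,r):
    F=lambda p:np.concatenate([hullc(s,cylpts(p[0],p[1],z0,z1,r))[0]-c for s,c in views])
    q=least_squares(F,x0); return q.x,F(q.x)
E
python3 - <<'E'
from h import *
t=snap("top"); s=snap("side")
hs=lambda im,u,v:cv2.cvtColor(im,cv2.COLOR_RGB2HSV)[v,u]
for p in((201,235),(238,232),(222,225),(213,245),(384,252)): print("top",p,hs(t["image"],*p))
for p in((277,274),(277,288),(286,250),(286,263),(297,255),(265,285),(337,172),(337,176)): print("side",p,hs(s["image"],*p))
E
```

```text
top (201, 235) [ 29 157 242]
top (238, 232) [ 29 158 242]
top (222, 225) [ 19 126 241]
top (213, 245) [ 25 100 242]
top (384, 252) [115  23  66]
side (277, 274) [ 21 109 229]
side (277, 288) [ 20 130 135]
side (286, 250) [ 21 110 230]
side (286, 263) [ 19 128 135]
side (297, 255) [ 29  56 133]
side (265, 285) [ 16  84 233]
side (337, 172) [114  44  29]
side (337, 176) [150  22  23]
```

```bash
python3 - <<'E'
from h import *
t=snap("top"); s=snap("side")
ft=lambda h:(h[...,0]>=27)&(h[...,0]<40)&(h[...,1]>135)
fs=lambda h:(h[...,0]<30)&((h[...,1]>100))&(h[...,0]>10)
fk=lambda h:(h[...,2]<90)
for n,bt,bs,x0,z,r in(("A",(185,220,219,250),(266,269,289,298),(.51,.277),(.004,.06),.02),("B",(222,217,254,247),(275,243,297,272),(.516,.168),(.004,.06),.02),("knob",(378,244,392,260),(333,165,342,182),(.45,-.249),(.07,.112),.0085)):
    ct,st1=blob(t,fk if n=="knob" else ft,bt); cs,st2=blob(s,fk if n=="knob" else fs,bs)
    print(n,ct,st1,cs,st2)
    if n!="knob": # top view yellow is only top disc
        print(" topdisc",atz(t,*ct,z[1]).round(4))
    for nm,V in(("top",[(t,ct)]),("side",[(s,cs)]),("both",[(t,ct),(s,cs)])):
        q,e=fitcyl(V,x0,*z,r); print("  ",nm,q.round(4),e.round(2))
    print("  areas",hullc(t,cylpts(*q,*z,r))[1],hullc(s,cylpts(*q,*z,r))[1])
E
```

```text
A [200.26356589 234.        ] [  9   8  13  13 129] [276.59020619 283.53092784] [  3   2  17  26 388]
 topdisc [0.512  0.2792 0.06  ]
   top [0.5133 0.2834] [-0.  0.]
   side [0.5085 0.2832] [0. 0.]
   both [0.5105 0.2829] [ 0.17  0.95 -0.71 -0.22]
  areas 183.55490863358136 401.4573068553582
B [237.6953125 231.328125 ] [ 10   8  13  13 128] [285.22922636 257.66762178] [  3   2  16  26 349]
 topdisc [0.5181 0.169  0.06  ]
   top [0.5195 0.1708] [-0.  0.]
   side [0.5157 0.1715] [-0.  0.]
   both [0.5174 0.1705] [ 0.09  0.66 -0.53 -0.31]
  areas 162.16663123422768 346.76920891646296
knob [382.85416667 252.0625    ] [ 0  5 10  9 48] [337.11111111 174.72222222] [ 1  5  7 11 54]
   top [ 0.4496 -0.2515] [ 0. -0.]
   side [ 0.45  -0.249] [-0.06 -0.25]
   both [ 0.4497 -0.2506] [-0.32 -0.02  0.11 -0.45]
  areas 50.58281109901145 67.16546432836913
```

```bash
cat >> h.py <<'E'
def go(x,y,z,ang=None):
    "tool delta (mm) to a world TCP target; ang = wanted world angle (deg) of tool x"
    o,R=st(); d=R.T@(np.array([x,y,z])-o["tool_pos"])*1000
    a=np.degrees(np.arctan2(R[1,0],R[0,0]))
    print("delta",d.round(1),"xang",a.round(2),"yaw",None if ang is None else np.round(-np.radians((ang-a+90)%180-90),3), "tcp",o["tool_pos"].round(4),"F",o["wrist_force"].round(2),"M",o["wrist_torque"].round(3),"w",round(o["width"],4),"t",o["time"],"q",o["joint_positions"].round(2))
E
python3 -m handwheel '[{"delta_pos":[-210,0,-169],"yaw":-0.4},{"delta_pos":[-210,0,-169],"yaw":-0.4},{"delta_pos":[-210,0,-169],"yaw":-0.4},{"delta_pos":[-210,0,-169],"yaw":-0.4},{"delta_pos":[-210,0,-169],"yaw":-0.4},{"delta_pos":[-210,0,-169],"yaw":-0.4},{"delta_pos":[-210,0,-169],"yaw":-0.4}]' 0
python3 -c "
from h import *
go(.4498,-.25,.2,135)"
```

```text
time: 1.35
tool_pos: [0.2748, 0.2609, 0.206]
ee_rot: [-1.572, -0.0, 1.621]
wrist_force: [0.2, 0.2, 0.1]
width: 0.0938
delta [-519.1    6.  -149.1] xang 92.89 yaw -0.735 tcp [0.2748 0.2609 0.206 ] F [0.23 0.18 0.15] M [ 0.051 -0.027  0.029] w 0.0938 t 1.35 q [ 0.61 -0.31  1.73 -0.    1.72 -1.01]
```

```bash
python3 -m handwheel '[{"delta_pos":[-519,6,-149],"yaw":-0.735},{"delta_pos":[-519,6,-149],"yaw":-0.735},{"delta_pos":[-519,6,-149],"yaw":-0.735},{"delta_pos":[-519,6,-149],"yaw":-0.735},{"delta_pos":[-519,6,-149],"yaw":-0.735},{"delta_pos":[-519,6,-149],"yaw":-0.735},{"delta_pos":[-519,6,-149],"yaw":-0.735},{"delta_pos":[-519,6,-149],"yaw":-0.735},{"delta_pos":[-519,6,-149],"yaw":-0.735},{"delta_pos":[-519,6,-149],"yaw":-0.735},{"delta_pos":[-519,6,-149],"yaw":-0.735},{"delta_pos":[-519,6,-149],"yaw":-0.735}]'
python3 -c "
from h import *
go(.4498,-.25,.2,135)
go(.4498,-.25,.078,135)"
```

```text
time: 2.55
tool_pos: [0.4606, -0.0762, 0.1964]
ee_rot: [-1.541, 0.02, 2.303]
wrist_force: [-0.3, 0.1, -0.2]
width: 0.0939
delta [-122.1    2.5  124.3] xang 131.96 yaw -0.053 tcp [ 0.4606 -0.0762  0.1964] F [-0.26  0.06 -0.17] M [0.1   0.003 0.012] w 0.0939 t 2.55 q [-0.26 -0.09  1.57 -0.04  1.67 -2.56]
delta [-119.6  124.4  120.7] xang 131.96 yaw -0.053 tcp [ 0.4606 -0.0762  0.1964] F [-0.26  0.06 -0.17] M [0.1   0.003 0.012] w 0.0939 t 2.55 q [-0.26 -0.09  1.57 -0.04  1.67 -2.56]
```

```bash
python3 -m handwheel '[{"delta_pos":[-122,2,124],"yaw":1.6},{"delta_pos":[-122,2,124],"yaw":1.6},{"delta_pos":[-122,2,124],"yaw":1.6},{"delta_pos":[-122,2,124],"yaw":1.6},{"delta_pos":[-122,2,124],"yaw":1.6},{"delta_pos":[-122,2,124],"yaw":1.6},{"delta_pos":[-122,2,124],"yaw":1.6},{"delta_pos":[-122,2,124],"yaw":1.6},{"delta_pos":[-122,2,124],"yaw":1.6},{"delta_pos":[-122,2,124],"yaw":1.6},{"delta_pos":[-122,2,124],"yaw":1.6},{"delta_pos":[-122,2,124],"yaw":1.6}]'
python3 -c "
from h import *
go(.4498,-.25,.2,135)"
```

```text
time: 3.75
tool_pos: [0.4493, -0.2493, 0.2008]
ee_rot: [-1.592, 0.029, 0.704]
wrist_force: [0.9, -0.1, 0.3]
width: 0.0937
delta [-0.1  0.8 -0.8] xang 40.32 yaw 1.489 tcp [ 0.4493 -0.2493  0.2008] F [ 0.87 -0.07  0.28] M [ 0.013  0.037 -0.006] w 0.0937 t 3.75 q [-0.59  0.    1.47 -0.03  1.66 -1.3 ]
```

```bash
python3 -m handwheel '[{"delta_pos":[0,0,0],"yaw":1.489},{"delta_pos":[0,0,0],"yaw":1.489},{"delta_pos":[0,0,0],"yaw":1.489},{"delta_pos":[0,0,0],"yaw":1.489},{"delta_pos":[0,0,0],"yaw":1.489},{"delta_pos":[0,0,0],"yaw":1.489},{"delta_pos":[0,0,0],"yaw":1.489},{"delta_pos":[0,0,0],"yaw":1.489},{"delta_pos":[0,0,0],"yaw":1.489},{"delta_pos":[0,0,0],"yaw":1.489},{"delta_pos":[0,0,0],"yaw":1.489}]'
python3 -c "
from h import *
go(.4498,-.25,.2,135); print(st()[1].round(4))"
```

```text
time: 4.85
tool_pos: [0.4489, -0.2497, 0.201]
ee_rot: [-1.601, -0.019, -0.783]
wrist_force: [-0.7, -1.5, 0.5]
width: 0.0939
delta [0.8 1.  0.4] xang -44.87 yaw 0.002 tcp [ 0.4489 -0.2497  0.201 ] F [-0.7  -1.47  0.51] M [-0.027  0.12   0.016] w 0.0939 t 4.85 q [-0.59 -0.    1.47 -0.03  1.66  0.19]
[[ 0.7085 -0.0083  0.7056]
 [-0.7054 -0.035   0.7079]
 [ 0.0188 -0.9994 -0.0306]]
```

```bash

python3 -c "
from h import *
go(.4498,-.25,.079,135)
snap('top','top4.png',(300,190,440,295),5)"
```

```text
delta [ -1.4 121.9   4.1] xang -44.87 yaw 0.002 tcp [ 0.4489 -0.2497  0.201 ] F [-0.7  -1.47  0.51] M [-0.027  0.12   0.016] w 0.0939 t 4.85 q [-0.59 -0.    1.47 -0.03  1.66  0.19]
```

View pics/top4.png

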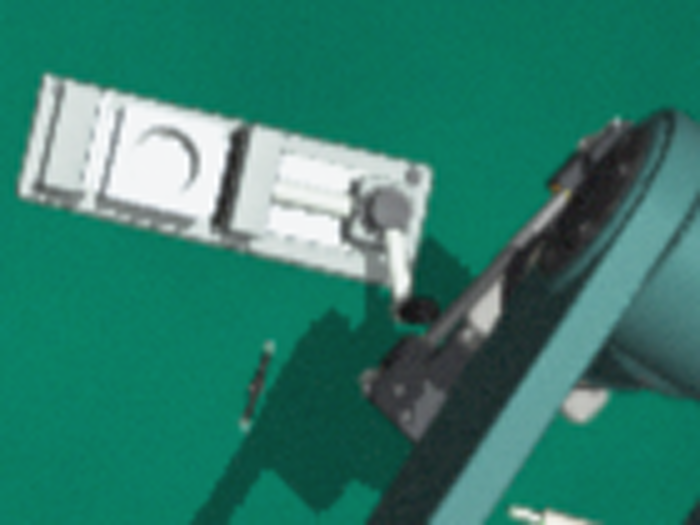

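```bash

python3 -m handwheel '[{"delta_pos":[0,20,1],"yaw":0},{"delta_pos":[0,45,2],"yaw":0},{"delta_pos":[-1,70,3],"yaw":0},{"delta_pos":[-1,95,4],"yaw":0},{"delta_pos":[-1,112,4],"yaw":0},{"delta_pos":[-1,122,4],"yaw":0},{"delta_pos":[-1,122,4],"yaw":0}]'
python3 -c "
from h import *
go(.4498,-.25,.079,135)
snap('side','side5.png',(270,120,390,220),6);snap('top','top5.png',(300,190,440,295),5)"
```

```text
time: 5.6
tool_pos: [0.4486, -0.2502, 0.0774]
ee_rot: [-1.602, -0.016, -0.784]
wrist_force: [-0.7, -0.1, -0.5]
width: 0.0943
delta [ 0.7 -1.6  0.9] xang -44.92 yaw 0.001 tcp [ 0.4486 -0.2502  0.0774] F [-0.68 -0.09 -0.53] M [-0.007  0.163  0.035] w 0.0943 t 5.6 q [-0.6   0.06  1.65 -0.03  1.41  0.19]
```

View pics/side5.png

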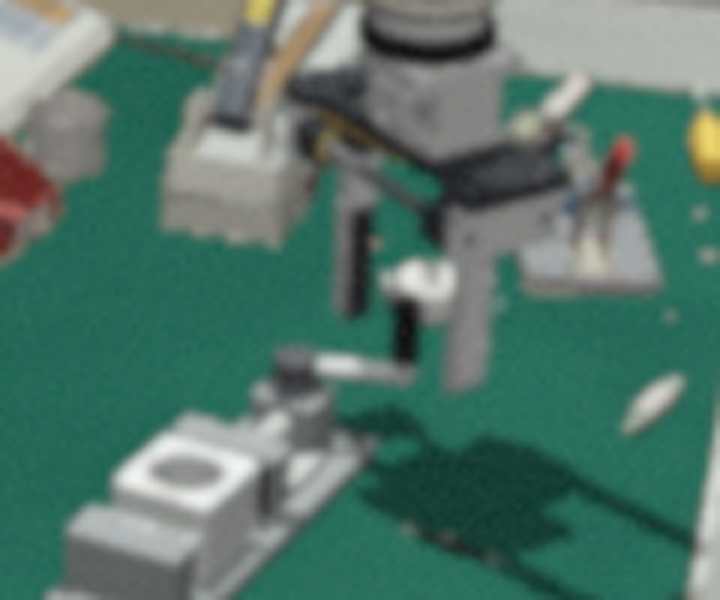

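View pics/top5.png

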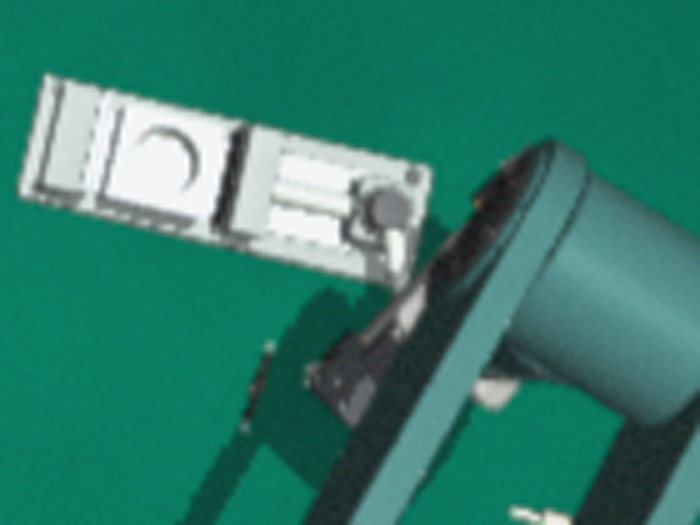

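```bash

python3 -m handwheel '[{"delta_pos":[0,0,0],"yaw":0},{"delta_pos":[0,0,0],"yaw":0},{"delta_pos":[0,0,0],"yaw":0},{"delta_pos":[0,0,0],"yaw":0},{"delta_pos":[0,0,0],"yaw":0},{"delta_pos":[0,0,0],"yaw":0},{"delta_pos":[0,0,0],"yaw":0},{"delta_pos":[0,0,0],"yaw":0}]' 255
python3 -c "
from h import *
go(.4498,-.25,.079,135)
snap('side','side6.png',(270,120,390,220),6)"
```

```text
time: 6.5
tool_pos: [0.4493, -0.251, 0.079]
ee_rot: [-1.602, -0.019, -0.786]
wrist_force: [0.3, -0.0, -0.0]
width: 0.0332
delta [-0.4 -0.   1. ] xang -45.05 yaw -0.001 tcp [ 0.4493 -0.251   0.079 ] F [ 0.34 -0.04 -0.02] M [-0.029  0.096  0.039] w 0.0332 t 6.5 q [-0.6   0.06  1.65 -0.03  1.41  0.2 ]
```

View pics/side6.png

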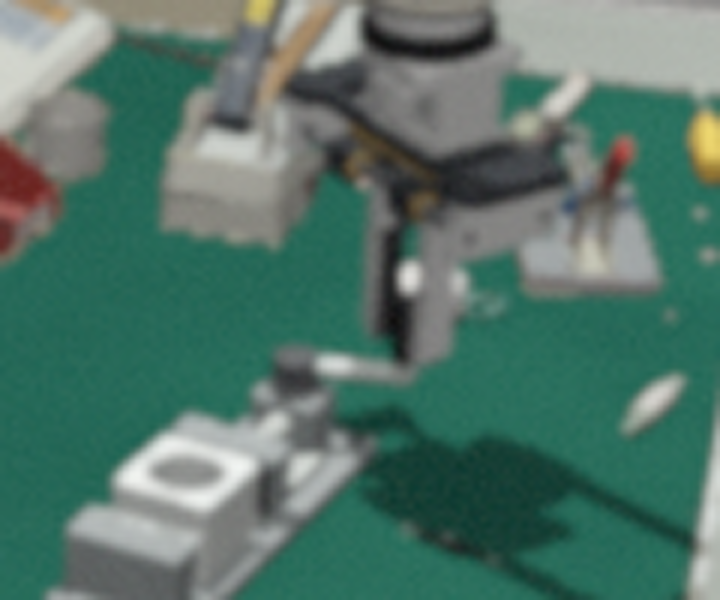

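Still closing (33 mm); the knob stands between the pads. Continue.

```bash

python3 -m handwheel '[{"delta_pos":[0,0,0],"yaw":0},{"delta_pos":[0,0,0],"yaw":0},{"delta_pos":[0,0,0],"yaw":0},{"delta_pos":[0,0,0],"yaw":0},{"delta_pos":[0,0,0],"yaw":0}]'
python3 -c "
from h import *
go(.4498,-.25,.079,135)
ax=np.array([.511,-.2425]); k=st()[0]['tool_pos'][:2]; print(np.linalg.norm(k-ax),np.degrees(np.arctan2(*(k-ax)[::-1])))"
```

```text
time: 7.05
tool_pos: [0.4499, -0.2516, 0.0791]
ee_rot: [-1.602, -0.021, -0.786]
wrist_force: [3.9, -3.5, -2.6]
width: 0.0163
delta [-1.2  0.1  1. ] xang -45.06 yaw -0.001 tcp [ 0.4499 -0.2516  0.0791] F [ 3.88 -3.46 -2.57] M [-0.483 -0.427  0.07 ] w 0.0163 t 7.05 q [-0.6   0.06  1.65 -0.03  1.41  0.2 ]
0.06173592651653836 -171.54918494843884
```

```bash
cat >> h.py <<'E'
def arc(c,ths):
    o,R=st(); p=o["tool_pos"]; k=p-0.019*R[:,1]; v=k[:2]-np.array(c)
    print("r",np.linalg.norm(v).round(4),"ang",np.degrees(np.arctan2(v[1],v[0])).round(1))
    u=v/np.linalg.norm(v)*.06
    for th in ths:
        w=np.array([u[0]*np.cos(th)-u[1]*np.sin(th),u[0]*np.sin(th)+u[1]*np.cos(th)])
        print(th,(R.T@np.array([*(w-v),0])*1000).round(1))
E
python3 -c "
from h import *
arc((.5095,-.2426),[.1,.2,.3,.4,.5,.6])"
```

```text
r 0.06 ang -172.1
0.1 [ 5.   0.2 -3.4]
0.2 [10.2  0.4 -6.2]
0.3 [15.8  0.6 -8.5]
0.4 [ 21.5   0.8 -10.3]
0.5 [ 27.4   0.9 -11.4]
0.6 [ 33.4   1.1 -12. ]
```

```bash

python3 -m handwheel '[{"delta_pos":[2.5,0,-1.8],"yaw":0},{"delta_pos":[5,0,-3.4],"yaw":0},{"delta_pos":[7.5,0,-4.8],"yaw":0},{"delta_pos":[10,0.5,-6.2],"yaw":0},{"delta_pos":[13,0.5,-7.4],"yaw":0},{"delta_pos":[15.8,0.5,-8.5],"yaw":0},{"delta_pos":[18.7,0.7,-9.4],"yaw":0},{"delta_pos":[21.5,1,-10.3],"yaw":0}]'
python3 -c "
from h import *
arc((.5095,-.2426),[.1,.2,.3,.4,.5,.6]); go(.45,-.25,.079)"
```

```text
time: 7.85
tool_pos: [0.4554, -0.2714, 0.0789]
ee_rot: [-1.602, -0.012, -0.786]
wrist_force: [-3.5, 3.2, 5.7]
width: 0.0165
r 0.0608 ang -152.3
0.1 [ 6.1  0.1 -0.7]
0.2 [12.   0.2 -1.6]
0.3 [18.   0.3 -1.9]
0.4 [24.   0.3 -1.6]
0.5 [29.9  0.4 -0.7]
0.6 [35.7  0.4  0.7]
delta [-18.9  -0.6  11.3] xang -45.04 yaw None tcp [ 0.4554 -0.2714  0.0789] F [-3.49  3.22  5.66] M [ 0.844  0.845 -0.028] w 0.0165 t 7.85 q [-0.62  0.1   1.61 -0.03  1.42  0.17]
```

```bash

python3 -m handwheel '[{"delta_pos":[3,0,-0.3],"yaw":0},{"delta_pos":[6,0,-0.8],"yaw":0},{"delta_pos":[9,0,-1.1],"yaw":0},{"delta_pos":[12,0,-1.5],"yaw":0},{"delta_pos":[15,0,-1.7],"yaw":0},{"delta_pos":[18,0,-1.8],"yaw":0},{"delta_pos":[21,0,-1.7],"yaw":0},{"delta_pos":[24,0,-1.5],"yaw":0},{"delta_pos":[27,0,-1.1],"yaw":0},{"delta_pos":[30,0,-0.6],"yaw":0}]'
python3 -c "
from h import *
arc((.5095,-.2426),[.1,.2,.3,.4,.5,.6]); go(.45,-.25,.079)"
```

```text
time: 8.85
tool_pos: [0.4744, -0.2943, 0.0791]
ee_rot: [-1.606, -0.011, -0.787]
wrist_force: [-6.9, 1.2, 4.0]
width: 0.0163
r 0.0618 ang -124.2
0.1 [ 5.5 -0.1  3.2]
0.2 [11.1 -0.1  5.2]
0.3 [16.6 -0.1  7.8]
0.4 [21.7 -0.1 10.9]
0.5 [26.5 -0.2 14.4]
0.6 [31.  -0.3 18.5]
delta [-48.6  -1.   14. ] xang -45.08 yaw None tcp [ 0.4744 -0.2943  0.0791] F [-6.91  1.15  4.05] M [ 0.266  1.418 -0.021] w 0.0163 t 8.85 q [-0.63  0.16  1.54 -0.04  1.43  0.16]
```

```bash

python3 -c "
from h import *
arc((.510,-.245),[.1,.2,.3,.4,.5,.6])"
```

```text
r 0.0602 ang -125.9
0.1 [5.8 0.  1.4]
0.2 [11.6  0.   3.2]
0.3 [17.1 -0.   5.6]
0.4 [22.3 -0.1  8.6]
0.5 [27.2 -0.1 12. ]
0.6 [31.8 -0.2 15.9]
```

```bash

python3 -m handwheel '[{"delta_pos":[3,0,0.7],"yaw":0},{"delta_pos":[6,0,1.5],"yaw":0},{"delta_pos":[9,0,2.4],"yaw":0},{"delta_pos":[11.6,0,3.3],"yaw":0},{"delta_pos":[14.4,0,4.4],"yaw":0},{"delta_pos":[17,0,5.6],"yaw":0},{"delta_pos":[19.7,0,7.1],"yaw":0},{"delta_pos":[22.3,0,8.6],"yaw":0},{"delta_pos":[24.8,0,10.3],"yaw":0},{"delta_pos":[27.2,0,12],"yaw":0}]'
python3 -c "
from h import *
arc((.510,-.245),[.1,.2,.3,.4,.5,.6]); go(.45,-.25,.079)"
```

```text
time: 9.85
tool_pos: [0.5023, -0.3055, 0.0791]
ee_rot: [-1.606, -0.012, -0.787]
wrist_force: [-5.4, -0.2, 2.0]
width: 0.0164
r 0.0603 ang -97.1
0.1 [ 4.4 -0.1  4.1]
0.2 [ 8.5 -0.2  8.5]
0.3 [12.1 -0.3 13.2]
0.4 [15.3 -0.5 18.3]
0.5 [18.  -0.6 23.7]
0.6 [20.1 -0.8 29.3]
delta [-76.2  -0.9   2.1] xang -45.09 yaw None tcp [ 0.5023 -0.3055  0.0791] F [-5.38 -0.16  1.97] M [ 0.223  1.31  -0.033] w 0.0164 t 9.85 q [-0.62  0.23  1.47 -0.04  1.44  0.17]
```

```bash

python3 -m handwheel '[{"delta_pos":[1.5,0,1.4],"yaw":0},{"delta_pos":[3,0,2.7],"yaw":0},{"delta_pos":[4.4,0,4.1],"yaw":0},{"delta_pos":[5.8,0,5.6],"yaw":0},{"delta_pos":[5.8,0,5.6],"yaw":0},{"delta_pos":[5.8,0,5.6],"yaw":0}]'
python3 -c "
from h import *
arc((.510,-.245),[.1,.2,.3,.4]); go(.45,-.25,.079)"
```

```text
time: 10.45
tool_pos: [0.5101, -0.306, 0.0791]
ee_rot: [-1.607, -0.012, -0.787]
wrist_force: [-6.2, -0.2, 3.9]
width: 0.0165
r 0.0603 ang -89.6
0.1 [ 3.8 -0.1  4.7]
0.2 [ 7.3 -0.3  9.6]
0.3 [10.3 -0.4 14.7]
0.4 [12.8 -0.6 20.2]
delta [-82.   -0.8  -3.1] xang -45.1 yaw None tcp [ 0.5101 -0.306   0.0791] F [-6.15 -0.16  3.92] M [ 0.032  1.354 -0.046] w 0.0165 t 10.45 q [-0.61  0.24  1.45 -0.04  1.45  0.18]
```

```bash

python3 -m handwheel '[{"delta_pos":[1.3,0,1.6],"yaw":0},{"delta_pos":[2.6,0,3.2],"yaw":0},{"delta_pos":[3.8,0,4.7],"yaw":0},{"delta_pos":[5,0,6.3],"yaw":0},{"delta_pos":[5,0,6.3],"yaw":0},{"delta_pos":[5,0,6.3],"yaw":0}]'
python3 -c "
from h import *
arc((.510,-.245),[.1,.2,.3,.4]); go(.45,-.25,.079)"
```

```text
time: 11.05
tool_pos: [0.5128, -0.3058, 0.0789]
ee_rot: [-1.615, -0.004, -0.789]
wrist_force: [-18.8, -0.6, 7.6]
width: 0.0167
r 0.0603 ang -86.8
0.1 [ 3.5 -0.2  4.9]
0.2 [ 6.8 -0.4  9.9]
0.3 [ 9.6 -0.6 15.2]
0.4 [11.8 -0.9 20.8]
delta [-83.9  -0.2  -5.2] xang -45.19 yaw None tcp [ 0.5128 -0.3058  0.0789] F [-18.79  -0.58   7.59] M [-0.181  3.667 -0.086] w 0.0167 t 11.05 q [-0.61  0.25  1.43 -0.04  1.46  0.19]
```

```bash

python3 -m handwheel '[{"delta_pos":[1,0,1.3],"yaw":0},{"delta_pos":[1.5,0,2],"yaw":0},{"delta_pos":[1.5,0,2],"yaw":0},{"delta_pos":[1.5,0,2],"yaw":0}]'
python3 -c "
from h import *
arc((.510,-.245),[.1]); go(.45,-.25,.079)
snap('top','top7.png',(300,190,440,295),5); snap('side','side7.png',(270,120,390,220),6)"
```

```text
time: 11.45
tool_pos: [0.513, -0.3058, 0.0789]
ee_rot: [-1.619, -0.001, -0.79]
wrist_force: [-22.7, -1.7, 10.5]
width: 0.0162
r 0.0603 ang -86.6
0.1 [ 3.5 -0.2  4.9]
delta [-84.    0.1  -5.4] xang -45.24 yaw None tcp [ 0.513  -0.3058  0.0789] F [-22.72  -1.7   10.48] M [-0.231  4.55  -0.133] w 0.0162 t 11.45 q [-0.6   0.26  1.43 -0.05  1.46  0.19]
```

View pics/top7.png

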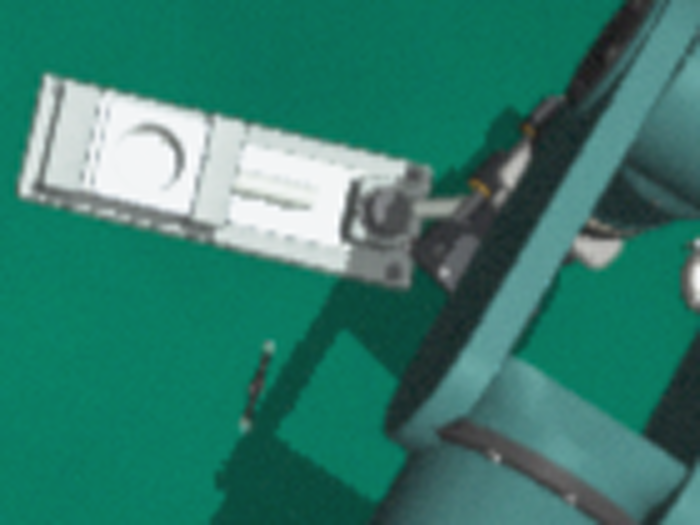

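View pics/side7.png

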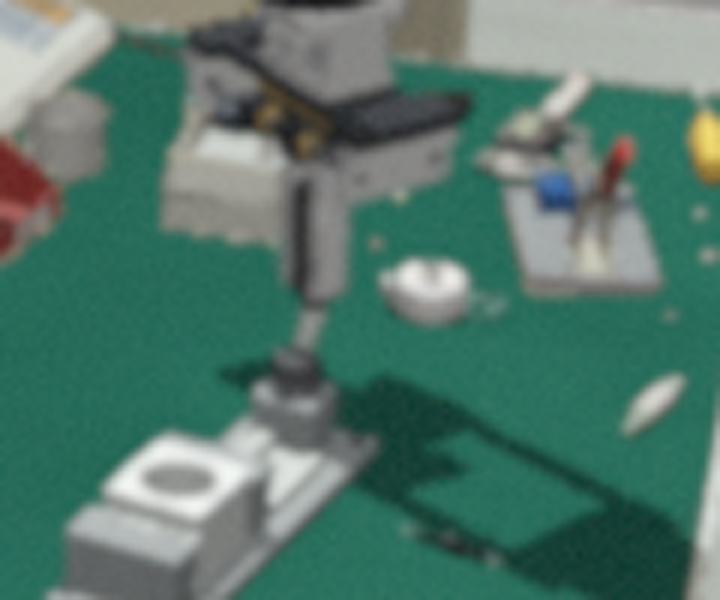

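```bash

python3 -m handwheel '[{"delta_pos":[-1.5,0,-2],"yaw":0},{"delta_pos":[-1.5,0,-2],"yaw":0},{"delta_pos":[-1.5,0,-2],"yaw":0},{"delta_pos":[-1.5,0,-2],"yaw":0},{"delta_pos":[-1.5,0,-2],"yaw":0},{"delta_pos":[-1.5,0,-2],"yaw":0},{"delta_pos":[-1.5,0,-2],"yaw":0},{"delta_pos":[-1.5,0,-2],"yaw":0},{"delta_pos":[-1.5,0,-2],"yaw":0},{"delta_pos":[-1.5,0,-2],"yaw":0}]' 0
python3 -c "
from h import *
go(.513,-.3058,.2,-13); print(st()[1].round(4))"
```

```text
time: 12.55
tool_pos: [0.5218, -0.3052, 0.0794]
ee_rot: [-1.602, -0.019, -0.786]
wrist_force: [0.2, -1.0, 0.1]
width: 0.0923
delta [  -3.5 -120.5  -10.4] xang -45.05 yaw -0.559 tcp [ 0.5218 -0.3052  0.0794] F [ 0.22 -0.99  0.14] M [-0.045  0.153  0.029] w 0.0923 t 12.55 q [-0.6   0.26  1.43 -0.03  1.44  0.19]
[[ 0.7063 -0.0084  0.7078]
 [-0.7076 -0.0353  0.7057]
 [ 0.0191 -0.9993 -0.0309]]
```

```bash

python3 -m handwheel '[{"delta_pos":[1,-30,-1],"yaw":0},{"delta_pos":[1,-70,-2],"yaw":0},{"delta_pos":[2,-110,-4],"yaw":0},{"delta_pos":[2,-120,-4],"yaw":0},{"delta_pos":[2,-120,-4],"yaw":0}]'
python3 -c "
from h import *
go(.518,.1705,.18,-13)
snap('top','top8.png',(300,190,440,295),5)"
```

```text
time: 13.05
tool_pos: [0.5224, -0.3059, 0.2022]
ee_rot: [-1.601, -0.024, -0.786]
wrist_force: [0.1, -0.7, 1.2]
width: 0.0941
delta [-340.7    3.9  333.7] xang -45.05 yaw -0.559 tcp [ 0.5224 -0.3059  0.2022] F [ 0.06 -0.69  1.17] M [-0.071  0.112 -0.002] w 0.0941 t 13.05 q [-0.6   0.2   1.25 -0.03  1.67  0.18]
```

View pics/top8.png

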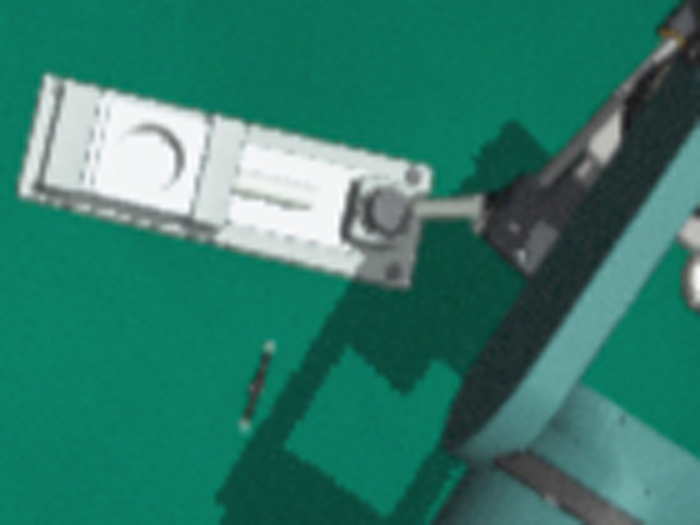

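```bash

python3 -m handwheel '[{"delta_pos":[-340,4,334],"yaw":-0.559},{"delta_pos":[-340,4,334],"yaw":-0.559},{"delta_pos":[-340,4,334],"yaw":-0.559},{"delta_pos":[-340,4,334],"yaw":-0.559},{"delta_pos":[-340,4,334],"yaw":-0.559},{"delta_pos":[-340,4,334],"yaw":-0.559},{"delta_pos":[-340,4,334],"yaw":-0.559},{"delta_pos":[-340,4,334],"yaw":-0.559},{"delta_pos":[-340,4,334],"yaw":-0.559},{"delta_pos":[-340,4,334],"yaw":-0.559},{"delta_pos":[-340,4,334],"yaw":-0.559},{"delta_pos":[-340,4,334],"yaw":-0.559}]'
python3 -c "
from h import *
go(.5175,.170,.14,-13);print(st()[1].round(4))
go(.5175,.170,.018,-13)
snap('top','top9.png',(170,170,310,275),5); s=snap('side','side9.png',(215,180,335,280),6)
"
```

```text
time: 14.3
tool_pos: [0.5164, 0.1707, 0.176]
ee_rot: [-1.61, 0.004, -0.226]
wrist_force: [-0.3, -0.4, -0.1]
width: 0.0939
delta [ 1.4 36.   1. ] xang -12.97 yaw 0.0 tcp [0.5164 0.1707 0.176 ] F [-0.31 -0.43 -0.07] M [-0.045  0.076 -0.028] w 0.0939 t 14.3 q [ 0.24  0.1   1.42 -0.03  1.65  0.46]
[[ 0.9745 -0.0128  0.2241]
 [-0.2245 -0.0373  0.9738]
 [-0.0041 -0.9992 -0.0392]]
delta [  1.9 157.9   5.8] xang -12.97 yaw 0.0 tcp [0.5164 0.1707 0.176 ] F [-0.31 -0.43 -0.07] M [-0.045  0.076 -0.028] w 0.0939 t 14.3 q [ 0.24  0.1   1.42 -0.03  1.65  0.46]
```

View pics/side9.png

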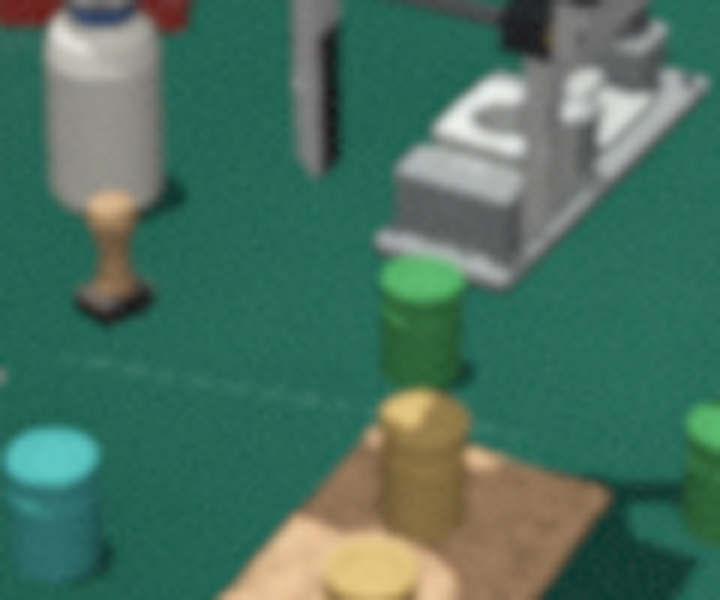

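```bash

python3 -m handwheel '[{"delta_pos":[1,30,1],"yaw":0},{"delta_pos":[2,70,3],"yaw":0},{"delta_pos":[2,105,4],"yaw":0},{"delta_pos":[2,130,5],"yaw":0},{"delta_pos":[2,148,6],"yaw":0},{"delta_pos":[2,158,6],"yaw":0},{"delta_pos":[2,158,6],"yaw":0},{"delta_pos":[2,158,6],"yaw":0}]'
python3 -c "
from h import *
go(.5175,.170,.018,-13)
s=snap('side','side10.png',(215,180,335,280),6)
"
```

```text
time: 15.2
tool_pos: [0.5203, 0.1702, 0.0214]
ee_rot: [-1.607, -0.001, -0.229]
wrist_force: [0.3, 0.3, 0.1]
width: 0.0941
delta [-2.7  3.4 -0.7] xang -13.11 yaw -0.002 tcp [0.5203 0.1702 0.0214] F [0.32 0.27 0.11] M [-0.076  0.063  0.003] w 0.0941 t 15.2 q [ 0.23  0.2   1.61 -0.03  1.34  0.47]
```

View pics/side10.png

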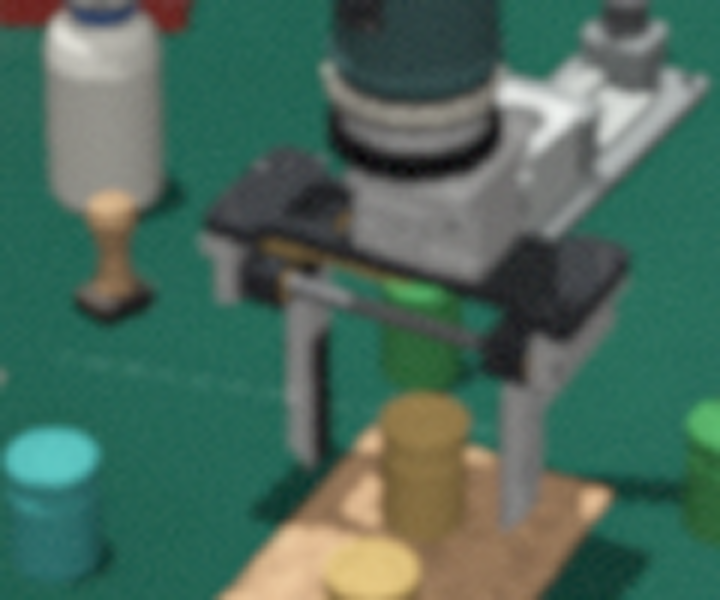

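```bash

python3 -m handwheel '[{"delta_pos":[-2,1,0],"yaw":0},{"delta_pos":[-4,2,0],"yaw":0},{"delta_pos":[-4,2,0],"yaw":0}]'
python3 -m handwheel '[{"delta_pos":[0,0,0],"yaw":0},{"delta_pos":[0,0,0],"yaw":0},{"delta_pos":[0,0,0],"yaw":0},{"delta_pos":[0,0,0],"yaw":0},{"delta_pos":[0,0,0],"yaw":0},{"delta_pos":[0,0,0],"yaw":0},{"delta_pos":[0,0,0],"yaw":0},{"delta_pos":[0,0,0],"yaw":0},{"delta_pos":[0,0,0],"yaw":0},{"delta_pos":[0,0,0],"yaw":0}]' 255
python3 -c "
from h import *
go(.5175,.170,.018,-13)
s=snap('side','side11.png',(215,180,335,280),6)
"
```

```text
time: 15.55
tool_pos: [0.5155, 0.1718, 0.0189]
ee_rot: [-1.607, -0.0, -0.227]
wrist_force: [-0.4, -0.6, 1.1]
width: 0.0943
time: 16.55
tool_pos: [0.5161, 0.1715, 0.0187]
ee_rot: [-1.607, -0.001, -0.228]
wrist_force: [1.5, -0.3, -0.1]
width: 0.0399
delta [ 1.7  0.7 -1.2] xang -13.05 yaw -0.001 tcp [0.5161 0.1715 0.0187] F [ 1.51 -0.25 -0.05] M [-0.12  -0.216  0.024] w 0.0399 t 16.55 q [ 0.24  0.2   1.63 -0.03  1.33  0.47]
```

View pics/side11.png

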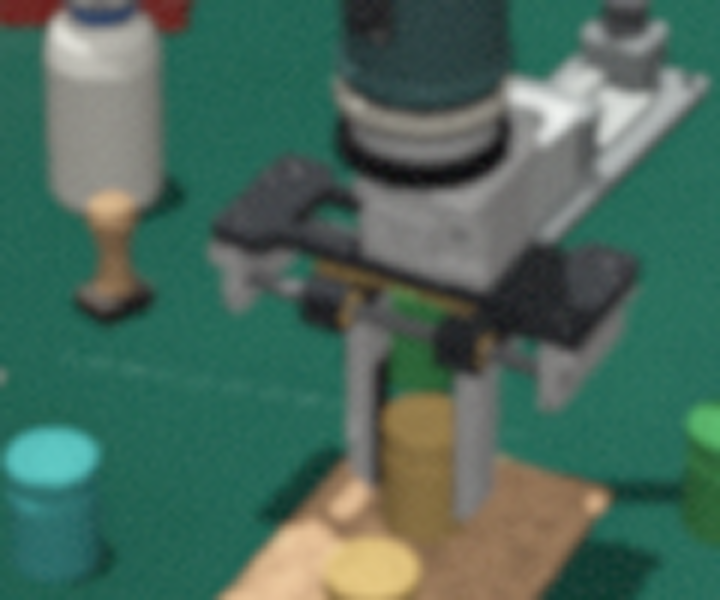

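```bash

python3 -m handwheel '[{"delta_pos":[0,0,0],"yaw":0},{"delta_pos":[0,0,0],"yaw":0},{"delta_pos":[0,-6,0],"yaw":0},{"delta_pos":[0,-16,-0.5],"yaw":0},{"delta_pos":[0,-28,-1],"yaw":0},{"delta_pos":[0,-40,-1.5],"yaw":0},{"delta_pos":[0,-40,-1.5],"yaw":0},{"delta_pos":[0,-40,-1.5],"yaw":0},{"delta_pos":[0,-40,-1.5],"yaw":0},{"delta_pos":[0,-40,-1.5],"yaw":0}]'
python3 -c "
from h import *
go(.5175,.170,.018,-13)
s=snap('side','side12.png',(215,180,335,280),6)
F=[]
for i in range(6): robot.snapshot('side'); F.append(robot.get_obs()['wrist_force'])
print(np.round(F,2))
"
```

```text
time: 17.6
tool_pos: [0.5151, 0.1714, 0.0578]
ee_rot: [-1.608, 0.002, -0.228]
wrist_force: [0.7, 0.1, -3.4]
width: 0.0402
delta [ 2.7 39.8  0.6] xang -13.04 yaw -0.001 tcp [0.5151 0.1714 0.0578] F [ 0.74  0.15 -3.41] M [-0.044  0.125  0.03 ] w 0.0402 t 17.6 q [ 0.24  0.16  1.58 -0.03  1.41  0.47]
[[ 0.24  0.4  -3.86]
 [-0.04  0.25 -3.47]
 [-0.81 -0.05 -2.7 ]
 [-0.83  0.71 -3.98]
 [ 0.5  -0.05 -2.77]
 [-0.83 -0.14 -2.41]]
```

View pics/side12.png

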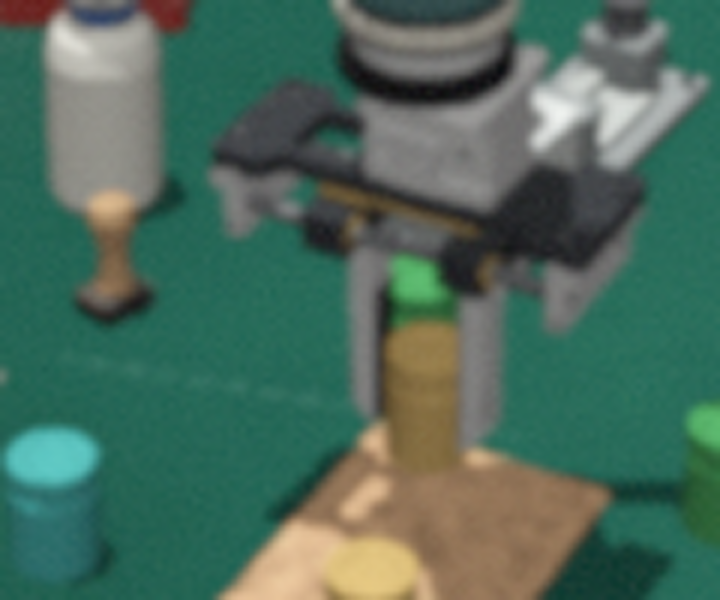

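```bash

python3 -m handwheel '[{"delta_pos":[0,12,0.5],"yaw":0},{"delta_pos":[0,25,1],"yaw":0},{"delta_pos":[0,34,1],"yaw":0},{"delta_pos":[0,38,1.5],"yaw":0},{"delta_pos":[0,40,1.5],"yaw":0},{"delta_pos":[0,40,1.5],"yaw":0},{"delta_pos":[0,40,1.5],"yaw":0}]'
python3 -c "
from h import *
go(.5175,.170,.018,-13)
"
```

```text
time: 18.65
tool_pos: [0.516, 0.1717, 0.0187]
ee_rot: [-1.607, -0.001, -0.228]
wrist_force: [0.1, -1.1, -1.8]
width: 0.0404
delta [ 1.8  0.7 -1.3] xang -13.04 yaw -0.001 tcp [0.516  0.1717 0.0187] F [ 0.12 -1.11 -1.8 ] M [-0.111  0.211  0.014] w 0.0404 t 18.65 q [ 0.24  0.2   1.63 -0.03  1.33  0.47]
```

```bash

python3 -m handwheel '[{"delta_pos":[0,0.7,0],"yaw":0},{"delta_pos":[0,0.7,0],"yaw":0}]'
python3 -m handwheel '[{"delta_pos":[0,0,0],"yaw":0},{"delta_pos":[0,0,0],"yaw":0},{"delta_pos":[0,0,0],"yaw":0},{"delta_pos":[0,0,0],"yaw":0},{"delta_pos":[0,0,0],"yaw":0},{"delta_pos":[0,0,0],"yaw":0},{"delta_pos":[0,0,0],"yaw":0},{"delta_pos":[0,0,0],"yaw":0},{"delta_pos":[0,0,0],"yaw":0}]' 0
python3 -m handwheel '[{"delta_pos":[0,-30,-1],"yaw":0},{"delta_pos":[0,-70,-2.5],"yaw":0},{"delta_pos":[0,-105,-4],"yaw":0},{"delta_pos":[0,-115,-4.4],"yaw":0},{"delta_pos":[0,-115,-4.4],"yaw":0}]'
python3 -c "
from h import *
go(.508,.2805,.13,-13)
s=snap('side','side13.png',(215,180,335,280),6)
"
```

```text
time: 18.85
tool_pos: [0.516, 0.1717, 0.0186]
ee_rot: [-1.607, -0.001, -0.228]
wrist_force: [-2.1, 0.2, 2.4]
width: 0.0399
time: 19.75
tool_pos: [0.5157, 0.1716, 0.0178]
ee_rot: [-1.607, 0.0, -0.228]
wrist_force: [0.2, 0.5, -0.1]
width: 0.094
time: 20.25
tool_pos: [0.5169, 0.1717, 0.1349]
ee_rot: [-1.605, -0.004, -0.228]
wrist_force: [-0.5, 0.5, -0.7]
width: 0.0941
delta [-33.2   1.2 104.1] xang -13.04 yaw -0.001 tcp [0.5169 0.1717 0.1349] F [-0.5   0.46 -0.65] M [-0.081  0.053  0.054] w 0.0941 t 20.25 q [ 0.24  0.11  1.49 -0.03  1.56  0.47]
```

View pics/side13.png

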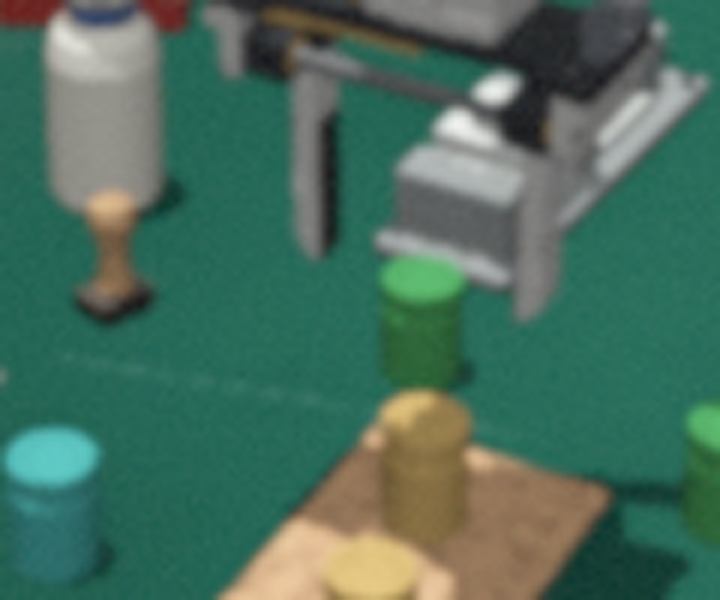

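```bash

python3 -m handwheel '[{"delta_pos":[-10,0,34],"yaw":0},{"delta_pos":[-22,1,70],"yaw":0},{"delta_pos":[-32,1,104],"yaw":0},{"delta_pos":[-32,1,104],"yaw":0},{"delta_pos":[-32,1,104],"yaw":0}]'
python3 -c "
from h import *
go(.509,.2805,.018,-13)
"
```

```text
time: 20.8
tool_pos: [0.5064, 0.2795, 0.1252]
ee_rot: [-1.611, 0.004, -0.226]
wrist_force: [0.1, -0.5, -0.5]
width: 0.094
delta [  2.7 107.    5.9] xang -12.95 yaw 0.001 tcp [0.5064 0.2795 0.1252] F [ 0.06 -0.53 -0.5 ] M [-0.061  0.011  0.08 ] w 0.094 t 20.8 q [ 0.42  0.2   1.4  -0.03  1.57  0.65]
```

```bash

python3 -m handwheel '[{"delta_pos":[1,30,2],"yaw":0},{"delta_pos":[2,65,4],"yaw":0},{"delta_pos":[2,90,5],"yaw":0},{"delta_pos":[2,101,5],"yaw":0},{"delta_pos":[2,106,5],"yaw":0},{"delta_pos":[2,106,5],"yaw":0},{"delta_pos":[2,106,5],"yaw":0}]'
python3 -c "
from h import *
go(.509,.2805,.018,-13)
s=snap('side','side14.png',(215,220,335,320),6)
"
```

```text
time: 21.5
tool_pos: [0.5112, 0.2806, 0.0236]
ee_rot: [-1.605, -0.002, -0.228]
wrist_force: [-0.2, 0.5, 0.6]
width: 0.094
delta [-2.2  5.6 -0.4] xang -13.06 yaw -0.001 tcp [0.5112 0.2806 0.0236] F [-0.18  0.5   0.6 ] M [-0.035  0.069  0.   ] w 0.094 t 21.5 q [ 0.42  0.28  1.52 -0.03  1.36  0.66]
```

View pics/side14.png

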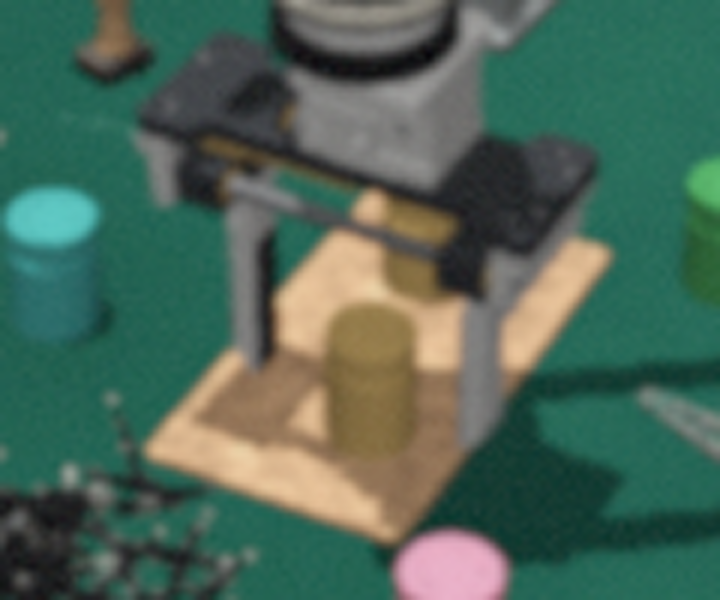

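```bash

python3 -m handwheel '[{"delta_pos":[-1.5,2,0],"yaw":0},{"delta_pos":[-2.5,4.5,0],"yaw":0},{"delta_pos":[-2.5,4.5,0],"yaw":0}]'
python3 -m handwheel '[{"delta_pos":[0,0,0],"yaw":0},{"delta_pos":[0,0,0],"yaw":0},{"delta_pos":[0,0,0],"yaw":0},{"delta_pos":[0,0,0],"yaw":0},{"delta_pos":[0,0,0],"yaw":0},{"delta_pos":[0,0,0],"yaw":0},{"delta_pos":[0,0,0],"yaw":0},{"delta_pos":[0,0,0],"yaw":0},{"delta_pos":[0,0,0],"yaw":0},{"delta_pos":[0,0,0],"yaw":0},{"delta_pos":[0,0,0],"yaw":0},{"delta_pos":[0,0,0],"yaw":0}]' 255
python3 -m handwheel '[{"delta_pos":[0,-6,0],"yaw":0},{"delta_pos":[0,-16,-0.5],"yaw":0},{"delta_pos":[0,-28,-1],"yaw":0},{"delta_pos":[0,-40,-1.5],"yaw":0},{"delta_pos":[0,-40,-1.5],"yaw":0},{"delta_pos":[0,-40,-1.5],"yaw":0},{"delta_pos":[0,-40,-1.5],"yaw":0},{"delta_pos":[0,-40,-1.5],"yaw":0}]'
python3 -c "
from h import *
go(.509,.2805,.018,-13)
s=snap('side','side15.png',(215,220,335,320),6)
F=[]
for i in range(6): robot.snapshot('side'); F.append(robot.get_obs()['wrist_force'])
print(np.round(F,2))
"
```

```text
time: 21.85
tool_pos: [0.5073, 0.2809, 0.0174]
ee_rot: [-1.607, 0.0, -0.227]
wrist_force: [0.4, 0.3, 0.2]
width: 0.0939
time: 23.05
tool_pos: [0.5077, 0.2809, 0.0176]
ee_rot: [-1.607, -0.0, -0.228]
wrist_force: [0.6, -0.3, 0.1]
width: 0.0394
time: 23.85
tool_pos: [0.5071, 0.2806, 0.0568]
ee_rot: [-1.608, 0.001, -0.228]
wrist_force: [0.3, 0.4, -1.7]
width: 0.0397
delta [ 1.9 38.7  1.8] xang -13.04 yaw -0.001 tcp [0.5071 0.2806 0.0568] F [ 0.34  0.36 -1.71] M [-0.069  0.028 -0.03 ] w 0.0397 t 23.85 q [ 0.42  0.25  1.49 -0.03  1.43  0.66]
[[ 0.65 -0.5  -1.42]
 [-0.1   0.01 -1.44]
 [-0.43  0.66 -1.85]
 [-0.08 -0.53 -0.76]
 [-0.58 -0.36 -1.82]
 [-0.91  0.84 -1.19]]
```

View pics/side15.png

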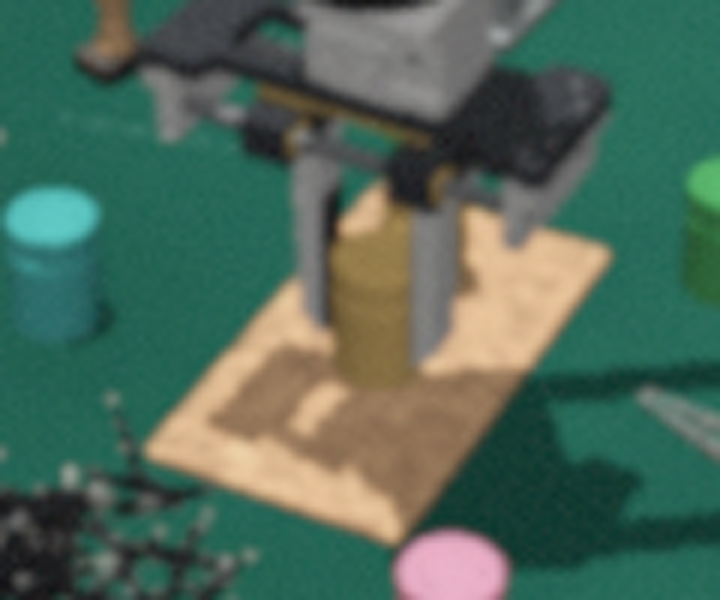

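```bash

python3 -m handwheel '[{"delta_pos":[0,12,0.5],"yaw":0},{"delta_pos":[0,25,1],"yaw":0},{"delta_pos":[0,34,1],"yaw":0},{"delta_pos":[0,38,1.5],"yaw":0},{"delta_pos":[0,40.2,1.5],"yaw":0},{"delta_pos":[0,40.2,1.5],"yaw":0},{"delta_pos":[0,40.2,1.5],"yaw":0},{"delta_pos":[0,40.2,1.5],"yaw":0}]'
python3 -c "
from h import *
go(.509,.2805,.018,-13)
"
```

```text
time: 25.0
tool_pos: [0.5075, 0.2808, 0.0176]
ee_rot: [-1.607, 0.0, -0.228]
wrist_force: [-3.0, -1.5, 2.8]
width: 0.0399
delta [ 1.5 -0.4  0. ] xang -13.04 yaw -0.001 tcp [0.5075 0.2808 0.0176] F [-3.03 -1.5   2.76] M [-0.316  0.569 -0.003] w 0.0399 t 25.0 q [ 0.43  0.28  1.53 -0.03  1.35  0.66]
```

Back on the pad (upward contact force). Release and rise.

```bash

python3 -m handwheel '[{"delta_pos":[0,0,0],"yaw":0},{"delta_pos":[0,0,0],"yaw":0},{"delta_pos":[0,0,0],"yaw":0},{"delta_pos":[0,0,0],"yaw":0},{"delta_pos":[0,0,0],"yaw":0},{"delta_pos":[0,0,0],"yaw":0},{"delta_pos":[0,0,0],"yaw":0},{"delta_pos":[0,0,0],"yaw":0},{"delta_pos":[0,0,0],"yaw":0}]' 0
python3 -m handwheel '[{"delta_pos":[0,-30,-1],"yaw":0},{"delta_pos":[0,-70,-2.5],"yaw":0},{"delta_pos":[0,-105,-4],"yaw":0},{"delta_pos":[0,-115,-4.4],"yaw":0},{"delta_pos":[0,-115,-4.4],"yaw":0}]'
python3 -c "
from h import *
go(.516,.1715,.13,-13)
s=snap('side','side16.png',(215,220,335,320),6)
"
```

```text
time: 25.9
tool_pos: [0.5076, 0.2809, 0.0173]
ee_rot: [-1.607, 0.0, -0.228]
wrist_force: [-0.0, 0.0, -0.2]
width: 0.0938
time: 26.4
tool_pos: [0.5087, 0.2812, 0.1345]
ee_rot: [-1.604, -0.003, -0.228]
wrist_force: [-0.2, -0.3, -0.6]
width: 0.0939
delta [  31.8    8.1 -105. ] xang -13.04 yaw -0.001 tcp [0.5087 0.2812 0.1345] F [-0.22 -0.3  -0.64] M [-0.025  0.106  0.001] w 0.0939 t 26.4 q [ 0.42  0.2   1.39 -0.03  1.57  0.65]
```

View pics/side16.png

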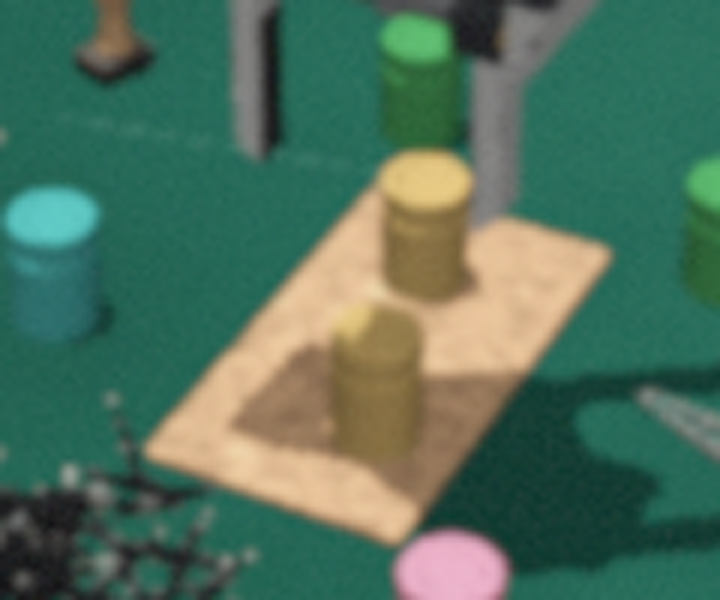

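```bash

python3 -m handwheel '[{"delta_pos":[10,2,-34],"yaw":0},{"delta_pos":[22,5,-70],"yaw":0},{"delta_pos":[32,8,-105],"yaw":0},{"delta_pos":[32,8,-105],"yaw":0},{"delta_pos":[32,8,-105],"yaw":0},{"delta_pos":[32,8,-105],"yaw":0}]'
python3 -c "
from h import *
go(.516,.1715,.018,-13)
"
```

```text
time: 27.05
tool_pos: [0.5142, 0.1716, 0.1267]
ee_rot: [-1.608, 0.003, -0.227]
wrist_force: [-0.2, 1.1, 0.1]
width: 0.0941
delta [  2.1 108.6   4.3] xang -13.01 yaw -0.0 tcp [0.5142 0.1716 0.1267] F [-0.24  1.09  0.1 ] M [-0.049  0.11  -0.034] w 0.0941 t 27.05 q [ 0.24  0.12  1.5  -0.03  1.55  0.47]
```

```bash

python3 -m handwheel '[{"delta_pos":[1,30,1],"yaw":0},{"delta_pos":[1,65,3],"yaw":0},{"delta_pos":[2,90,4],"yaw":0},{"delta_pos":[2,103,4],"yaw":0},{"delta_pos":[2,108,4],"yaw":0},{"delta_pos":[2,108,4],"yaw":0},{"delta_pos":[2,108,4],"yaw":0},{"delta_pos":[2,108,4],"yaw":0}]'
python3 -c "
from h import *
go(.516,.1715,.018,-13)
"
```

```text
time: 27.85
tool_pos: [0.5182, 0.171, 0.0219]
ee_rot: [-1.606, -0.003, -0.227]
wrist_force: [1.2, -0.5, 0.6]
width: 0.094
delta [-2.3  3.9  0.2] xang -13.03 yaw -0.001 tcp [0.5182 0.171  0.0219] F [ 1.21 -0.49  0.56] M [-0.062  0.066  0.047] w 0.094 t 27.85 q [ 0.24  0.2   1.62 -0.03  1.34  0.47]
```

```bash

python3 -m handwheel '[{"delta_pos":[-2,2,0],"yaw":0},{"delta_pos":[-2.3,3,0],"yaw":0},{"delta_pos":[-2.3,3,0],"yaw":0}]'
python3 -m handwheel '[{"delta_pos":[0,0,0],"yaw":0},{"delta_pos":[0,0,0],"yaw":0},{"delta_pos":[0,0,0],"yaw":0},{"delta_pos":[0,0,0],"yaw":0},{"delta_pos":[0,0,0],"yaw":0},{"delta_pos":[0,0,0],"yaw":0},{"delta_pos":[0,0,0],"yaw":0},{"delta_pos":[0,0,0],"yaw":0},{"delta_pos":[0,0,0],"yaw":0},{"delta_pos":[0,0,0],"yaw":0},{"delta_pos":[0,0,0],"yaw":0},{"delta_pos":[0,0,0],"yaw":0}]' 255
python3 -c "
from h import *
go(.516,.1715,.018,-13)"
python3 -m handwheel '[{"delta_pos":[0,-6,0],"yaw":0},{"delta_pos":[0,-18,-0.7],"yaw":0},{"delta_pos":[0,-35,-1.4],"yaw":0},{"delta_pos":[0,-55,-2],"yaw":0},{"delta_pos":[0,-75,-3],"yaw":0},{"delta_pos":[0,-95,-3.6],"yaw":0},{"delta_pos":[0,-112,-4.2],"yaw":0},{"delta_pos":[0,-120,-4.5],"yaw":0},{"delta_pos":[0,-120,-4.5],"yaw":0},{"delta_pos":[0,-120,-4.5],"yaw":0}]'
python3 -c "
from h import *
go(.516,.1715,.018,-13)
s=snap('side','side17.png',(215,180,335,280),6); t=snap('top','top17.png',(300,190,400,265),8)
"
```

```text
time: 28.15
tool_pos: [0.5146, 0.1709, 0.0172]
ee_rot: [-1.607, 0.0, -0.228]
wrist_force: [0.1, 0.3, 0.6]
width: 0.094
time: 29.35
tool_pos: [0.5149, 0.1709, 0.0172]
ee_rot: [-1.607, -0.0, -0.228]
wrist_force: [1.6, -1.2, -0.6]
width: 0.0403
delta [ 0.9 -0.8  0.8] xang -13.04 yaw -0.001 tcp [0.5149 0.1709 0.0172] F [ 1.57 -1.16 -0.63] M [-0.129 -0.253  0.039] w 0.0403 t 29.35 q [ 0.24  0.2   1.63 -0.03  1.33  0.47]
time: 30.35
tool_pos: [0.5141, 0.1707, 0.1365]
ee_rot: [-1.608, 0.002, -0.228]
wrist_force: [-0.1, 0.2, -4.0]
width: 0.0403
delta [  1.9 118.4   5.6] xang -13.04 yaw -0.001 tcp [0.5141 0.1707 0.1365] F [-0.1   0.2  -3.98] M [-0.018  0.041  0.044] w 0.0403 t 30.35 q [ 0.24  0.11  1.48 -0.03  1.57  0.46]
```

View pics/side17.png

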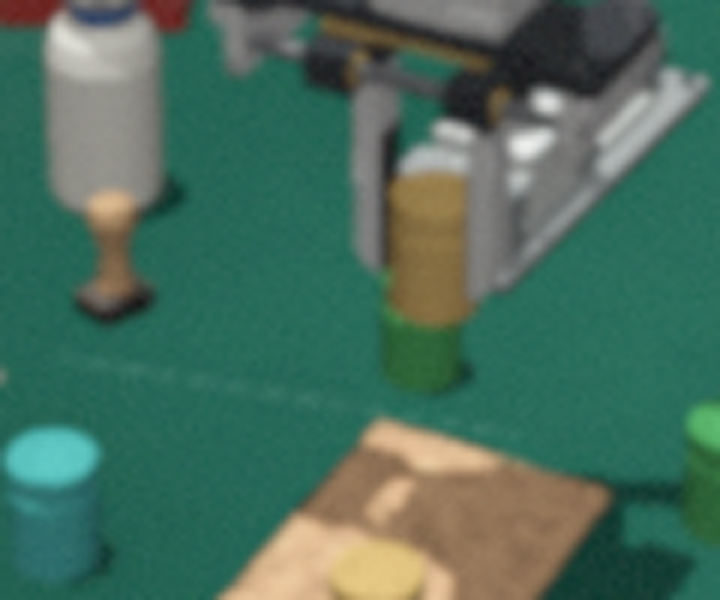

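View pics/top17.png

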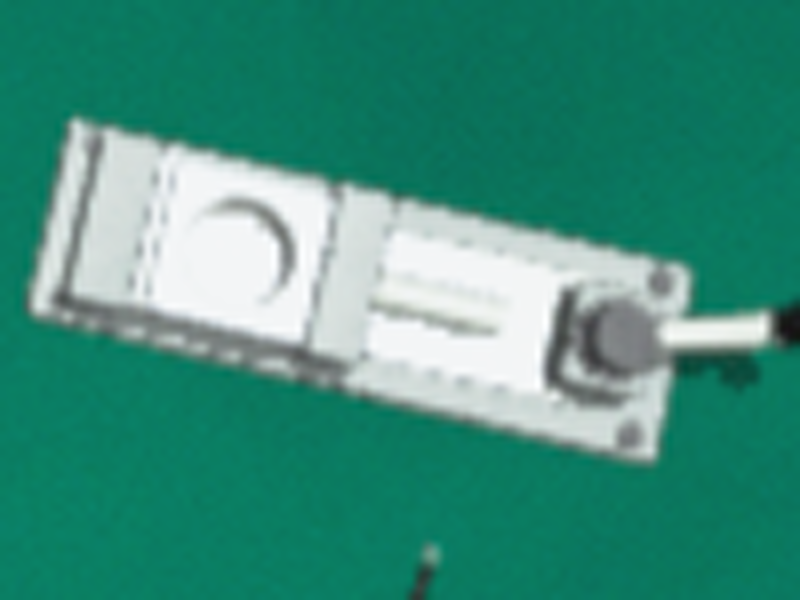

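```bash
python3 - <<'E'
from h import *
t=robot.snapshot("top"); s=robot.snapshot("side")
pt=(329.6,221.2); ps=(299.9,199.25)
print(tri(t,pt,s,ps).round(4),atz(t,*pt,.061).round(4),atz(s,*ps,.061).round(4))
pt=(329.6+.6,220.7);print(atz(t,*pt,.061).round(4))
# overlay candidate circles on enlarged views
b=atz(t,329.6,221.2,.061)
def ov(s,c,crop,k,fn):
    a,bb,cc,d=crop; im=cv2.resize(np.ascontiguousarray(s["image"][bb:d,a:cc,::-1]),None,fx=k,fy=k,interpolation=cv2.INTER_CUBIC)
    ang=np.linspace(0,2*np.pi,60)
    def dr(P,col): 
        q=((proj(s,P)-[a,bb]+.5)*k-.5); cv2.polylines(im,[np.round(q).astype(np.int32)],False,col,1)
    dr(np.c_[c[0]+.021*np.cos(ang),c[1]+.021*np.sin(ang),0*ang+.061],(0,0,255))
    th=np.radians(-14.5); R=np.array([[np.cos(th),-np.sin(th)],[np.sin(th),np.cos(th)]])
    for z,col in((.061,(255,0,0)),):
        q=np.array([[-28,-30],[28,-30],[28,30],[-28,30],[-28,-30]])/1000@R.T+c[:2]; dr(np.c_[q,np.full(5,z)],col)
    cv2.imwrite("pics/"+fn,im)
ov(t,b,(305,195,355,245),12,"ovt.png")
E
```

```text
[ 0.5427 -0.105   0.0594] [ 0.5439 -0.1045  0.061 ] [ 0.5411 -0.1023  0.061 ]
[ 0.5454 -0.1063  0.061 ]
```

View pics/ovt.png

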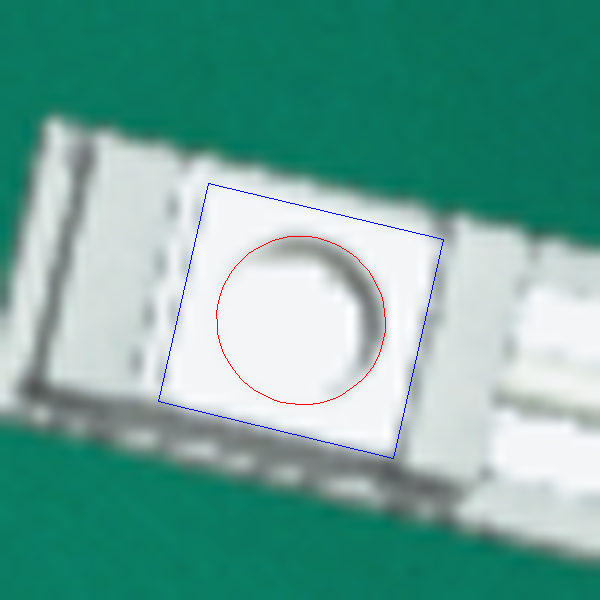

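```bash

python3 -c "
from h import *
go(.5420,-.1045,.130,-13)"
```

```text
delta [  89.4   15.5 -261.3] xang -13.04 yaw -0.001 tcp [0.514  0.1707 0.1359] F [-0.11  0.08 -2.56] M [-0.038  0.087 -0.012] w 0.0404 t 30.55 q [ 0.24  0.11  1.49 -0.03  1.57  0.46]
```

```bash

python3 -m handwheel '[{"delta_pos":[3,0,-10],"yaw":0},{"delta_pos":[11,1,-33],"yaw":0},{"delta_pos":[23,4,-66],"yaw":0},{"delta_pos":[35,6,-102],"yaw":0},{"delta_pos":[47,8,-138],"yaw":0},{"delta_pos":[59,10,-174],"yaw":0},{"delta_pos":[71,12,-208],"yaw":0},{"delta_pos":[81,14,-237],"yaw":0},{"delta_pos":[87,15,-254],"yaw":0},{"delta_pos":[89,15.5,-261],"yaw":0},{"delta_pos":[89,15.5,-261],"yaw":0},{"delta_pos":[89,15.5,-261],"yaw":0}]'
python3 -c "
from h import *
go(.5420,-.1045,.1045,-13);print(st()[1].round(4))
s=snap('side','side18.png',(250,110,370,210),6); t=snap('top','top18.png',(290,170,410,260),6)"
```

```text
time: 31.75
tool_pos: [0.5422, -0.1032, 0.1311]
ee_rot: [-1.606, 0.001, -0.227]
wrist_force: [-0.1, 0.5, -3.5]
width: 0.0404
delta [ 0.1 26.6 -0.3] xang -13.02 yaw -0.0 tcp [ 0.5422 -0.1032  0.1311] F [-0.14  0.5  -3.53] M [-0.011  0.116  0.028] w 0.0404 t 31.75 q [-0.27  0.12  1.48 -0.04  1.54 -0.04]
[[ 9.743e-01 -8.800e-03  2.251e-01]
 [-2.253e-01 -3.450e-02  9.737e-01]
 [-8.000e-04 -9.994e-01 -3.560e-02]]
```

View pics/side18.png

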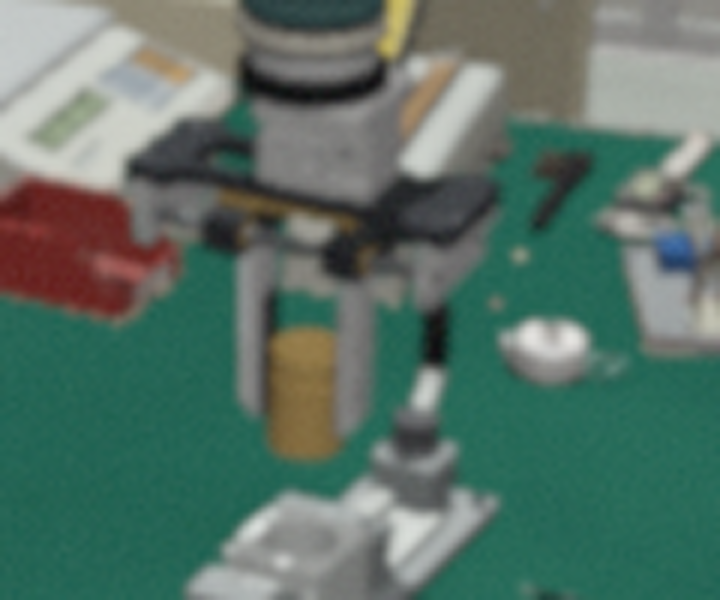

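View pics/top18.png

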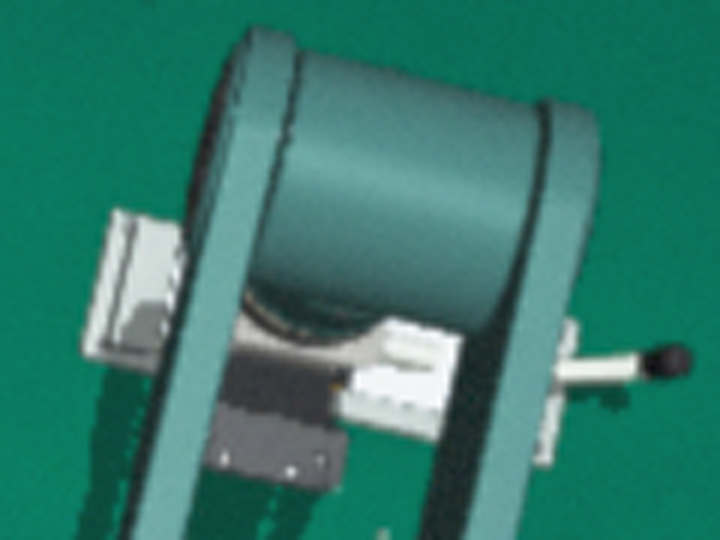

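```bash

python3 -m handwheel '[{"delta_pos":[0,8,0],"yaw":0},{"delta_pos":[0,18,0],"yaw":0},{"delta_pos":[0,24,0],"yaw":0},{"delta_pos":[0,26.5,0],"yaw":0},{"delta_pos":[0,26.5,0],"yaw":0},{"delta_pos":[0,26.5,0],"yaw":0},{"delta_pos":[0,26.5,0],"yaw":0}]'
python3 - <<'E'
from h import *
go(.5417,-.1042,.1045,-13)
o,R=st(); g=o["tool_pos"]-.019*R[:,1]
s=snap('side')
a,b,c,d=265,135,345,215; k=8
im=cv2.resize(np.ascontiguousarray(s["image"][b:d,a:c,::-1]),None,fx=k,fy=k,interpolation=cv2.INTER_CUBIC)
cv2.imwrite("pics/side19.png",im)
def dr(P,col): 
    q=((proj(s,P)-[a,b]+.5)*k-.5); cv2.polylines(im,[np.round(q).astype(np.int32)],False,col,1)
ang=np.linspace(0,2*np.pi,60); C=np.c_[np.cos(ang),np.sin(ang)]
foot=o["tool_pos"][2]-.0132
for z in(foot,foot+.056): dr(np.c_[g[:2]+.02*C,np.full(60,z)],(255,0,255))
dr(np.c_[g[:2]+.021*C,np.full(60,.061)],(0,0,255))
dr(np.array([[*g[:2],foot],[*g[:2],.061]]),(0,255,255))
cv2.imwrite("pics/side19o.png",im); print(g)
E
```

```text
time: 32.55
tool_pos: [0.5425, -0.105, 0.1052]
ee_rot: [-1.607, -0.001, -0.228]
wrist_force: [0.5, -0.2, -3.0]
width: 0.0399
delta [-1.   0.7  0.6] xang -13.05 yaw -0.001 tcp [ 0.5425 -0.105   0.1052] F [ 0.54 -0.18 -2.98] M [-0.04   0.074 -0.012] w 0.0399 t 32.55 q [-0.27  0.13  1.52 -0.04  1.49 -0.04]
[ 0.54266838 -0.10430105  0.12419154]
```

View pics/side19.png

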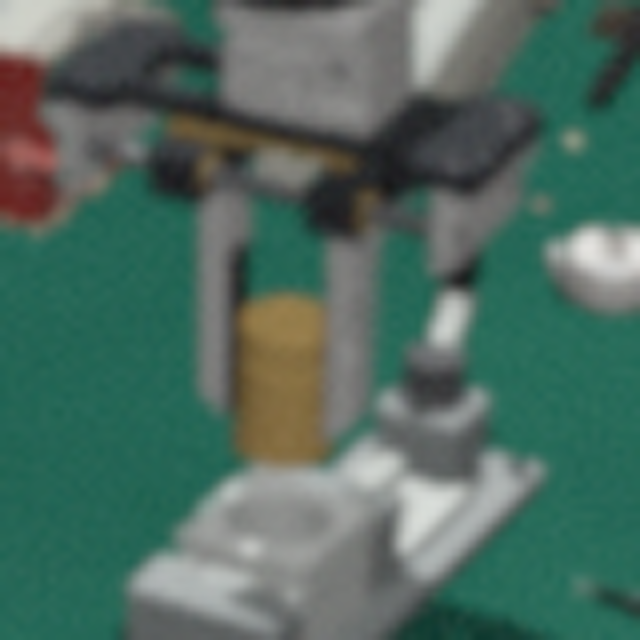

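View pics/side19o.png

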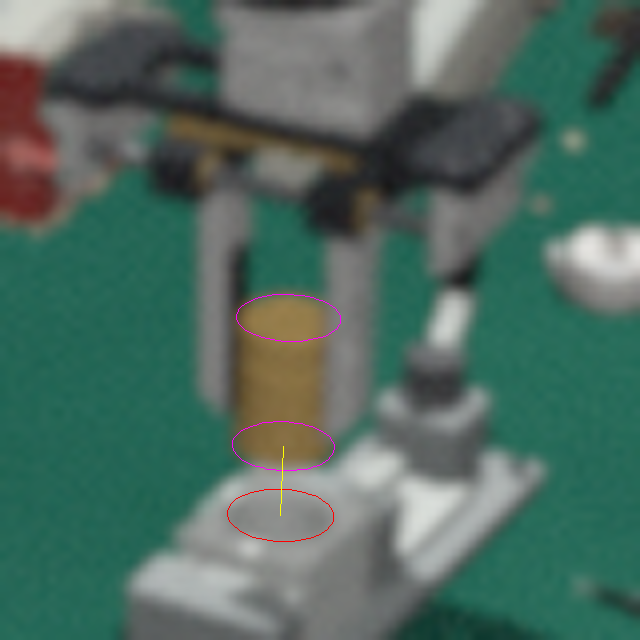

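```bash

python3 -m handwheel '[{"delta_pos":[-0.7,0,0.5],"yaw":0},{"delta_pos":[-1.4,0,1],"yaw":0},{"delta_pos":[-1.4,0,1],"yaw":0},{"delta_pos":[-1.4,0,1],"yaw":0},{"delta_pos":[-1.4,0,1],"yaw":0},{"delta_pos":[-1.4,0,1],"yaw":0}]'
python3 - <<'E'
from h import *
go(.5417,-.1042,.1045,-13); print(robot.get_obs()["qvel"].round(3))
o,R=st(); g=o["tool_pos"]-.019*R[:,1]; print(g)
snap('side','side20.png'); snap('top','top20.png')
E
```

```text
time: 33.2
tool_pos: [0.5411, -0.1036, 0.1047]
ee_rot: [-1.607, 0.0, -0.228]
wrist_force: [-0.2, -0.2, -3.5]
width: 0.0403
delta [ 0.8  0.2 -0.5] xang -13.04 yaw -0.001 tcp [ 0.5411 -0.1036  0.1047] F [-0.24 -0.15 -3.52] M [0.021 0.118 0.004] w 0.0403 t 33.2 q [-0.27  0.13  1.52 -0.04  1.48 -0.04]
[ 0.001  0.001 -0.001 -0.    -0.001 -0.   ]
[ 0.54122266 -0.1028853   0.12368167]
```

View pics/side20.png

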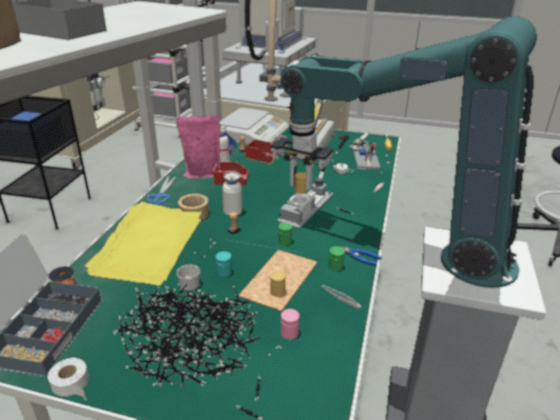

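View pics/top20.png

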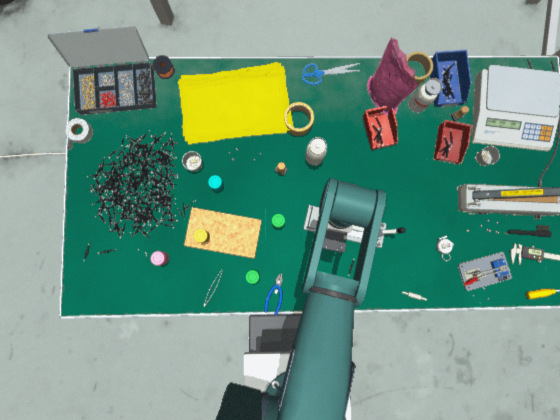

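```bash
python3 -c "
from bench import robot
print(robot.close_job())"
```

```text
the job is handed in; nothing more can be done
None
```

I clamped the housing, weighed both cartridges and handed in the job with the heavier one held upright over the bore. The robot's clock read about 33 s. No verdict was reported.

- **Vise:** I turned the crank about 1.53 rad. It then stopped moving while the knob force rose to about 25 N. The pictures show the moving jaw against the housing, and the crank stayed put after I let go.
- **Weighing:** the cartridge at about (0.516, 0.171) m read about 3.2 N, so it is the heavier one. The one at about (0.508, 0.281) m read about 1.45 N and is standing upright on the pad again. To weigh both in turn, I set the heavier one back on the pad once and picked it up again afterwards.
- **Final pose:** the heavier cartridge is still gripped, with the fingers 40 mm apart, and the arm was at rest. Its foot is about 31 mm above the housing. The bore positions from the two cameras differed by about 2 to 3 mm, so I judged the centring against the cartridge itself; I expect it to be within about 2 mm of the bore's axis. I could not check it from above because the arm blocks that view.
- **Other checks:** the bottle, stamp, cup and look-alikes show no sign of having moved in the last pictures.
- **Off plan:** early on the last joint ran into its range limit, which left the tool tilted by about 2°. I turned the gripper so that the tilt lies about the closing direction of the fingers, and the cartridge looks upright in the side picture.

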